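# Mount two framed embroideries beside a third on the sloping easel

## Robot

A 7-joint arm with a two-finger parallel gripper is mounted at the origin on the work surface. World frame = base frame: x ahead of the robot, y to its left, z up, the work surface at z = 0. Lengths are in mm, angles in rad, forces in N, time in s.
With the tool pointing down it reaches from about 400 to 875 mm from the base axis. Payload 4.4 kg.
Tool frame: the origin (TCP) lies where the fingers leave the gripper's body, on its centre line; the fingertips stand 73 mm ahead of it and the grasp point (between the pads) lies 54 mm ahead of it; z points along the fingers, y is the line along which they close (so a half turn about z gives the same grasp; the last joint's range is limited). The gripper opens to 85 mm and grips with 20 to 120 N. Pads are 22 mm wide; open, the fingers measure 114 mm over their backs; the gripper's body (76 mm by 85 mm) begins 54 mm behind the grasp point. The pads swing forward as they close: fully open they stand 13 mm farther back than shut.
Start: joints at [-1.184, 0.628, 0.038, 1.517, -0.027, 0.996, -0.02], TCP at [284.347, 584.52, 303.913] pointing down, gripper open.
Joint ranges: [-3.06, 3.06], [-0.37, 2.12], [-1.25, 1.32], [0.18, 2.47], [-1.1, 4.24], [0.23, 1.98], [-2.94, 2.94]. Speed limits (rad/s): [2.57, 2.57, 3.14, 3.14, 3.14, 3.14, 3.14].

## Interface

Orientations are given as [roll, pitch, yaw] about the fixed x, y, z axes, in that order (R = Rz(yaw) Ry(pitch) Rx(roll)).
In Python, from cell import ctrl gives the robot as it stands.
- The arm moves only by the tool send_rows, never from a script. Its argument "rows" is a list that holds one entry, the list of rows, each a list of 6 numbers: the shift along the tool's x, y, z in cm, then the turn, a rotation vector about the tool's x, y, z in rad. In form: [[[tx, ty, tz, wx, wy, wz], ...]]. A call has 1 to 10 rows; each row is the pose to reach, as a shift and turn from the pose commanded when the call began, along the tool's axes at that moment; what a row does not reach only later rows make up. A row lasts 1/10 s, in which the tool goes at most 50 mm and 8.59 degrees, less where a joint would pass 70% of its speed; a pose out of reach is approached as far as the arm can. A call with a gripper value outside its range is refused whole. "grip" is the closure in counts, from 0 (fully open) to 255 (shut), set as the call begins (left out, the last holds). The fingers move at their own pace and stop on an object; the grip force is fixed at half the most. Time passes only in rows, so rows that repeat a pose let the fingers close. It gives the time, the measured TCP pose, the force, the opening and the grip force at its end, in the units of the state.
- ctrl.read_state(): the state, without advancing time (a new reading comes with each control period).
- ctrl.get_image(name): name is "side" or "top"; returns a dict with "pixels" (480x640x3 uint8, red, green, blue), "fx", "fy", "cx", "cy" (pixels), "D" ([k1, k2, p1, p2, k3] as OpenCV has them; the pictures are not rectified), "extrinsics" (4x4, takes a point from camera to world coordinates). Camera axes: x right, y up, looking along -z (the intrinsics and any distortion apply to the point x, -y, -z); pixel columns grow to the right and rows downward; lengths in mm; the calibration is good to about 2 mm. A picture is of the moment at which its call begins. There is no depth.
- ctrl.finish_job(): hands the job in; it is judged then, once.
The state is a dict: "clock": time; "qpos": joint angles; "qd": joint speeds; "tau": joint torques, N m; "eef_pos": TCP position; "tool_rot": TCP orientation; "force": force on the tool from outside, world axes, zero at the start; "torque": the same for the moment, N m; "width": finger opening in mm; "gripper_force": force on a finger pad.
Only numpy, scipy, OpenCV 4.12 (cv2) and the standard library are available. Lean on these libraries where they do the work, as an engineer would, in place of code of your own. Each camera call takes 0.05 s, during which the arm holds its last target. There are 200 camera calls.

## Task

Put the two loose box frames on the sloping easel, one on each side of the frame already standing on its ledge: picture side out, upright, bottom edges down on the ledge, backs flat on the board, neatly side by side with less than a centimetre between neighbours. To make room, first pull the spring plunger of the easel's top bar, twist it into its rest notch so that it stays out by itself, and slide the bar well up; when the row is in, slide the bar back down until it rests on the top edges of the frames, and leave the plunger parked, because no locking hole lines up there. Do not drop a frame, and leave the other things on the table where they are.

Things in the scene. Friction and masses are not known exactly. Their poses are not given: they have to be found in the camera images.
- board: Sloping plywood panel of the table easel, 310 mm wide, 315 mm long, 23 degrees from the table, low end towards the robot. Origin: mid-point of the line where its surface meets the bottom ledge, 50 mm above the table. x up the slope, y left along the ledge, z out of the panel (surface z = 0). The ledge: a strip at x -12 to 0, 310 mm long, standing 34 mm out.
- easel: The fixed wooden stand that carries the board. Origin: on the table, 50 mm below the board's origin; z up; its yaw varies by up to 0.2 rad. Its top end is 0.29 m behind the origin and 173 mm high.
- bar_edge (a point): Middle of the top bar's lower face, 16.5 mm out of the panel. The bar is 300 mm long (along board y), 20 mm wide up the slope, 2 to 31 mm out of the panel; a lip 31 to 36 mm out reaches 12 mm down past this face, over the frames' fronts. Above the bar, 20 to 85 mm up the slope from this face, is its aluminium carriage, 62 mm wide, top 24 mm out of the panel.
- bar (a joint): Travel of the top bar up the slope, m, -0.012 to 0.085. At the start 0: locked by the plunger, its lower face 138 mm from the ledge. It rests on 130 mm tall frames at about -0.008. Locking holes at 0, 0.02, 0.04, 0.06, 0.08. With the plunger out, 8 N moves it up, 3 N down; friction holds it where it is left.
- handle_grip (a point): Middle of the index plunger's T-handle, a black bar 66 mm long (point y), 13 wide, 14 high (point z, outward). The plunger stands square to the panel on the carriage, 52 mm up the slope from bar_edge. Home: this point is 70 mm out of the panel, the handle along board y. Under the handle is a stem; a steel collar 35 mm across ends 18 mm below this point.
- plunger (a joint): Pull of the plunger along board z, m: 0 home (tip 9 mm deep in a rail hole, bar locked), 0.018 at most. The spring pulls in with 6 N at 0, 12 N at 0.017. Pulled at least 0.0145, its cross pin passes the collar's crest; in the rest notch it stands at about 0.0105.
- handle (a joint): Twist of the T-handle about board z, rad, growing clockwise as one looks at the panel: 0 home, held there within 0.1 by a deep slot; turns only when pulled out; the rest notch reaches from 1.0 to the stop at 1.40. Torque under 0.1 N m.
- frame_a: Loose deep box frame of dark wood, 130 (x) by 84 (y) by 26 mm deep (z, out of the picture side), about 0.2 kg. Origin: centre of its back. Moulding 14 mm wide all round; the picture lies 20 mm below the front, in a window 102 by 56 mm. Starts flat on the table, picture up, beside the easel. Goes on the ledge with an 84 mm side down, either end up.
- frame_b: The second loose box frame, the same as frame_a.
- frame_mid: The third, equal box frame, loose too, already standing on the ledge near its middle (up to 12 mm to either side), back on the panel, its x up the slope. It may be nudged a little but stays in the row.
- basket: Bystander: round straw basket, 110 mm across, 44 mm high, origin under its centre. On the table beside the easel.
- cone: Bystander: cream thread cone standing up, 66 mm across, 118 mm high, origin under its centre. On the table beside the easel.
- shears: Bystander: black-handled shears lying flat, 180 mm long along x (blades to +x, 105 mm from the origin), 60 mm wide, 12 mm high; on the left.
- phone: Bystander: white telephone lying flat, 146 (x) by 71 (y) by 8 mm, origin under its centre; at the right rear of the easel.
- hoop: Bystander: wooden embroidery hoop lying flat, 124 mm across, 12 mm high, origin under its centre.
- thread_jar: Bystander: glass jar with steel lid, 68 mm across, 85 mm high, origin under its centre; at the left rear of the easel.
- pin_tin: Bystander: round pin tin, 58 mm across, 22 mm high, origin under its centre; in front on the left.
Not all that is in view belongs to the job. What is shaped like the frame_a but pink is not meant.

How it is judged:
By the outcome, as a careful person would: the job done as asked, in the order asked, and still so for the second after the job is handed in, with the robot touching nothing.
It also fails if it takes over 72 s, if anything falls off the work surface, if the arm or the gripper's body presses on something with over 40 N, if the wrist force passes 120 N, or if a joint passes its speed limit or range.

## Working session

There is one attempt and no reset: what is moved stays moved. The work goes in short steps, Python scripts to look and compute and a tool call to move; the robot and the scene stay as the last step left them, time stands still between calls to the robot, and variables do not carry over. Pictures are saved under pics/ and viewed, at most 10 in all, crops included, and the job is handed in when it is done.

Besides the shell and the picture viewer there is one more tool, called after ">>>" as a command line: name --argument value ..., lists and objects as JSON in quotes. send_rows: Moves the arm, as the interface text tells. Its arguments: {"type":"object","properties":{"rows":{"type":"array","items":{"type":"array","items":{"type":"array","items":{"type":"number"}}}},"grip":{"type":"number"}},"required":["rows"]}

```bash
ls; mkdir -p pics; python3 - <<'E'
from cell import ctrl
import cv2,numpy as np
s=ctrl.read_state();print({k:np.round(v,3).tolist() for k,v in s.items()})
for n in("side","top"):
    d=ctrl.get_image(n);cv2.imwrite(f"pics/{n}0.png",d["pixels"][...,::-1]);np.savez(f"pics/{n}0.npz",**d)
    print(n,d["fx"],d["fy"],d["cx"],d["cy"],d["D"],np.round(d["extrinsics"],3).tolist())
E
```

```text
pics
{'clock': 0.0, 'qpos': [-1.184, 0.629, 0.038, 1.518, -0.027, 0.996, -0.02], 'qd': [0.001, 0.003, 0.001, 0.0, -0.0, 0.002, 0.0], 'tau': [-0.0, -56.34, 1.226, -19.344, 0.011, 0.011, 0.0], 'eef_pos': [284.125, 584.069, 302.985], 'tool_rot': [-3.14, 0.0, 2.689], 'force': [1.246, -0.929, 0.955], 'torque': [0.023, -0.014, -0.015], 'gripper_force': 0.0, 'width': 85.91}
side 474.50302916148723 474.50302916148723 324.90434690134225 241.7728368616133 [-0.1217418  0.         0.         0.         0.       ] [[-0.988, 0.058, -0.146, 265.757], [-0.155, -0.507, 0.848, 1222.34], [-0.025, 0.86, 0.51, 879.563], [0.0, 0.0, 0.0, 1.0]]
top 502.60415541858606 502.60415541858606 310.6625135483323 238.66460907030472 [-0.0831225  0.         0.         0.         0.       ] [[0.004, 0.988, -0.157, 290.52], [-1.0, 0.005, 0.004, -22.131], [0.005, 0.157, 0.988, 1415.595], [0.0, 0.0, 0.0, 1.0]]
```

View pics/top0.png

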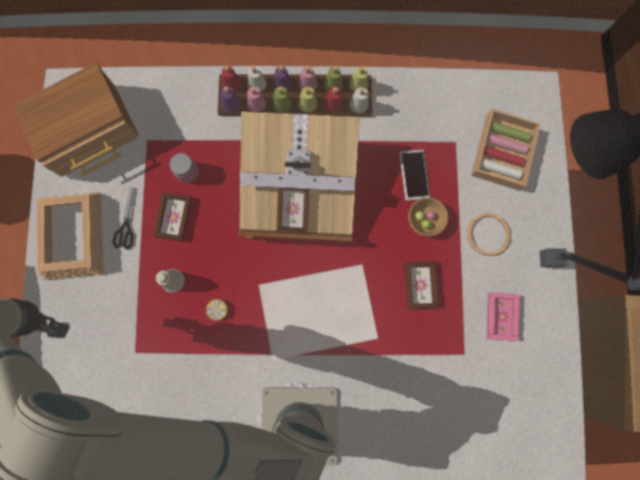

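View pics/side0.png

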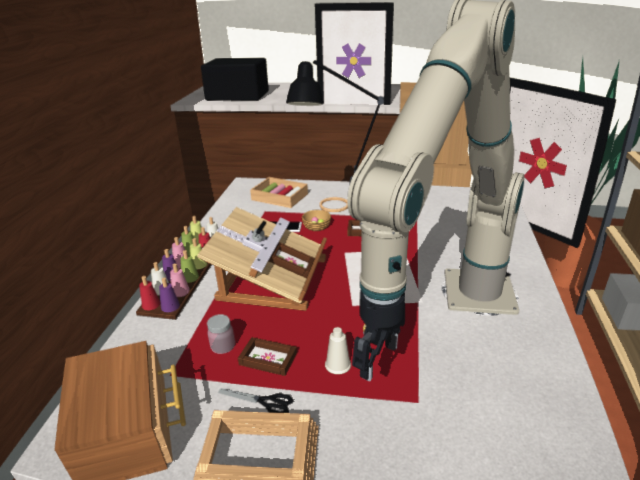

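The top view shows the easel at about (300,175), with frame_mid at (293,210) on its ledge, the bar at (298,182) and the T-handle at (298,157). Candidates for a loose frame:
- Dark wood at (174,217) on the left.
- Dark wood at (423,286) on the right.
- A pink look-alike at (503,317).
- An open light-wood box at (70,235).
- A tray at (507,148).

I choose the two dark-wood ones and will check them in a crop.

```bash
cat > h.py <<'E'
import numpy as np, cv2
from scipy.spatial.transform import Rotation as Ro
def K(d): return np.array([[d["fx"],0,d["cx"]],[0,d["fy"],d["cy"]],[0,0,1.]])
def ray(d,uv):
    p=cv2.undistortPoints(np.array(uv,float).reshape(-1,1,2),K(d),np.array(d["D"],float)).reshape(-1,2)
    E=np.array(d["extrinsics"]); v=np.c_[p[:,0],-p[:,1],-np.ones(len(p))]@E[:3,:3].T
    return E[:3,3],v/np.linalg.norm(v,axis=1)[:,None]
def onplane(d,uv,p0,n):
    o,v=ray(d,uv); n=np.array(n,float); return o+v*(((np.array(p0)-o)@n)/(v@n))[:,None]
def onz(d,uv,z): return onplane(d,uv,[0,0,z],[0,0,1])
def proj(d,P):
    E=np.linalg.inv(np.array(d["extrinsics"])); q=np.atleast_2d(P)@E[:3,:3].T+E[:3,3]
    q=q*[1,-1,-1]
    return cv2.projectPoints(q,np.zeros(3),np.zeros(3),K(d),np.array(d["D"],float))[0].reshape(-1,2)
def two(d1,a,d2,b):
    o1,v1=ray(d1,a);o2,v2=ray(d2,b);v1=v1[0];v2=v2[0]
    A=np.c_[v1,-v2];t=np.linalg.lstsq(A,o2-o1,rcond=None)[0]
    return (o1+v1*t[0]+o2+v2*t[1])/2,np.linalg.norm(o1+v1*t[0]-o2-v2*t[1])
E
python3 - <<'E'
from h import *
L=lambda n:{k:v for k,v in np.load(f"pics/{n}0.npz").items()}
t=L("top");im=t["pixels"][...,::-1].copy()
c=cv2.resize(im[105:250,225:375],None,fx=4,fy=4,interpolation=cv2.INTER_CUBIC)
cv2.imwrite("pics/e1.png",c)
f=lambda x,y:cv2.resize(im[y-32:y+32,x-32:x+32],None,fx=4,fy=4,interpolation=cv2.INTER_CUBIC)
cv2.imwrite("pics/f1.png",np.hstack([f(174,217),f(423,286),f(503,317)]))
hsv=cv2.cvtColor(im,cv2.COLOR_BGR2HSV)
print(hsv[217,160],hsv[217,188],hsv[200,165],hsv[286,408], hsv[300,200])
# frame outlines: not-red mat, dark
for x,y in((174,217),(423,286)):
    r=hsv[y-40:y+40,x-40:x+40]; red=((r[...,0]<6)|(r[...,0]>170))&(r[...,1]>170)
    m=(~red).astype(np.uint8); m=cv2.morphologyEx(m,cv2.MORPH_OPEN,np.ones((3,3)))
    n,lab,st,ce=cv2.connectedComponentsWithStats(m); k=lab[40,40]; print(k,st[k])
    cn=max(cv2.findContours((lab==k).astype(np.uint8),0,1)[0],key=cv2.contourArea)
    (cx,cy),wh,a=cv2.minAreaRect(cn); bp=cv2.boxPoints(((cx,cy),wh,a))+[x-40,y-40]
    P=onz(t,bp,26); print(np.round(bp,1).tolist(),np.round(P[:,:2]).tolist(),np.round(P.mean(0)),[np.round(np.linalg.norm(P[i]-P[i-1])) for i in range(4)])
E
```

```text
[  8 116  86] [  1 113  72] [ 9 94 73] [ 10 121  95] [177 172 139]
1 [   0    0   80   80 4961]
[[134.0, 177.0], [213.0, 177.0], [213.0, 256.0], [134.0, 256.0]] [[689.0, 482.0], [689.0, 252.0], [461.0, 244.0], [459.0, 468.0]] [574. 361.  26.] [np.float64(230.0), np.float64(230.0), np.float64(228.0), np.float64(224.0)]
3 [   0    0   80   80 5845]
[[383.0, 246.0], [462.0, 246.0], [462.0, 325.0], [383.0, 325.0]] [[491.0, -231.0], [492.0, -455.0], [272.0, -447.0], [273.0, -227.0]] [ 382. -340.   26.] [np.float64(219.0), np.float64(224.0), np.float64(220.0), np.float64(219.0)]
```

View pics/e1.png

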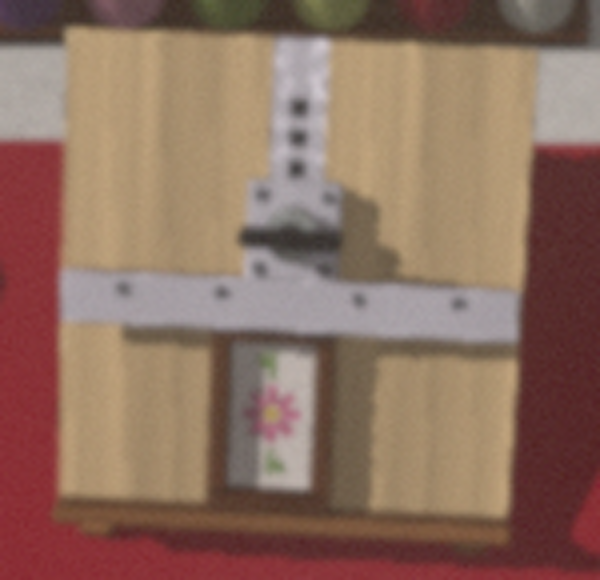

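View pics/f1.png

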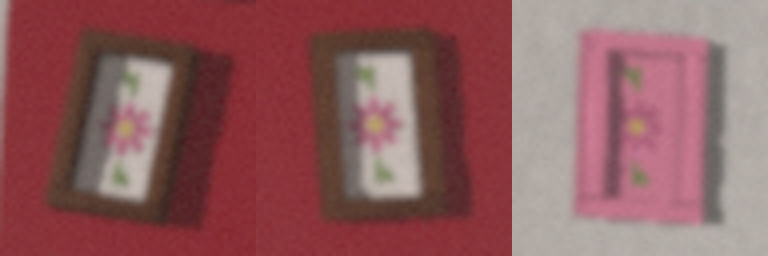

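The first crop confirms the two dark-wood frames (brown moulding, white picture); the third is the pink decoy. The easel crop shows the board top corners at about (65,28) and (537,50), the ledge inner edge (57,500)–(510,520), and the T-handle at (290,238) running along the bar.

```bash
cat >> h.py <<'E'
def board(ox,oy,psi):
    R=(Ro.from_euler('z',psi)*Ro.from_euler('y',-np.radians(23))).as_matrix(); return R,np.array([ox,oy,50.])
E
python3 - <<'E'
from h import *
from scipy.optimize import least_squares
L=lambda n:{k:v for k,v in np.load(f"pics/{n}0.npz").items()}
t=L("top");s=L("side")
cp=lambda x,y,o:[(x+.5)/4-.5+o[0],(y+.5)/4-.5+o[1]]
e=(225,105)
px=np.array([cp(*p,e) for p in[(65,28),(537,50),(57,500),(510,517),(54,521),(507,543)]])
bp=np.array([(315,155,0),(315,-155,0),(0,155,34),(0,-155,34),(-12,155,34),(-12,-155,34)],float)
def f(q):
    R,o=board(*q);return (proj(t,bp@R.T+o)-px).ravel()
r=least_squares(f,[500,0,0]);print(r.x,np.round(r.fun,1))
R,o=board(*r.x)
def B(P):return (np.array(P)-o)@R
hp=onplane(t,[cp(291,237,e)],o+R@[0,0,77],R[:,2]);print("handle top",B(hp))
ba=onplane(t,[cp(*p,e) for p in[(60,321),(519,342),(60,269),(522,290)]],o+R@[0,0,36],R[:,2]);print("bar corners(z36)",np.round(B(ba)))
fm=onplane(t,[cp(*p,e) for p in[(212,336),(208,503),(330,505),(332,338)]],o+R@[0,0,26],R[:,2]);print("mid",np.round(B(fm)))
for n,of,c in(("A",(142,185),[(83,30),(194,48),(165,225),(48,205)]),("B",(391,254),[(53,34),(181,30),(199,212),(68,220)])):
    P=onz(t,[cp(*p,of) for p in c],26);v=(P[0]+P[1]-P[2]-P[3])/2;w=(P[0]+P[3]-P[1]-P[2])/2
    print(n,P.mean(0).round(1),"len",np.linalg.norm(v),np.linalg.norm(w),"yaw",np.arctan2(v[1],v[0]),np.arctan2(-w[0],w[1]))
# overlay on side
sp=proj(s,bp@R.T+o);im=s["pixels"][...,::-1].copy()
im2=cv2.resize(im[180:390,190:350],None,fx=3.0,fy=2.85) 
print(np.round(sp).tolist(), np.round(proj(s,(o+R@[190,0,77])[None])))
E
```

```text
[ 5.30860144e+02  1.33903302e+01 -3.95349972e-02] [ 0.1 -0.8  0.1 -1.3 -1.2  0.9  0.5  1.7 -0.4 -0.1  0.9 -0.5]
handle top [[189.67878172  -0.90095064  77.        ]]
bar corners(z36) [[ 124.  151.   36.]
 [ 124. -152.   36.]
 [ 158.  151.   36.]
 [ 158. -152.   36.]]
mid [[117.  51.  26.]
 [  3.  50.  26.]
 [  6. -32.  26.]
 [119. -29.  26.]]
A [573.5 364.3  26. ] len 128.3559333661873 83.4925685826308 yaw -0.12973300472882188 -0.16173980544561364
B [ 384.  -337.9   26. ] len 127.90395656949873 90.94373099687384 yaw 0.06352358534898456 0.046943048645913775
[[195.0, 254.0], [234.0, 206.0], [300.0, 290.0], [322.0, 236.0], [303.0, 292.0], [325.0, 238.0]] [[259. 225.]]
```

```bash
cat >> h.py <<'E'
R,o=board(530.9,13.4,-0.0395)
def toolR(c=0): # c: turn about tool z from 'tool y = board x'
    return np.c_[R[:,1],R[:,0],-R[:,2]]@Ro.from_rotvec([0,0,c]).as_matrix()
def downR(yaw): # tool down, tool x along world azimuth yaw
    return Ro.from_euler('xyz',[np.pi,0,yaw]).as_matrix()
def go(st,*tg):
    """print row for every target (TCP pos, rot) from present pose"""
    R0=Ro.from_euler('xyz',st["tool_rot"]).as_matrix();p0=np.array(st["eef_pos"])
    for p,Rt in tg:
        print(np.round(np.r_[R0.T@(np.array(p)-p0)/10,Ro.from_matrix(R0.T@Rt).as_rotvec()],3).tolist())
def bw(b): return o+R@np.array(b,float)
def wb(p): return R.T@(np.array(p)-o)
def show(st): print(round(st["clock"],1),"pos",np.round(st["eef_pos"],1),"rot",np.round(st["tool_rot"],3),"board",np.round(wb(st["eef_pos"]),1),"F",np.round(st["force"],1),"Fb",np.round(R.T@np.array(st["force"]),1),"w",round(st["width"],1),"gf",round(st["gripper_force"],1),"q",np.round(st["qpos"],2))
E
python3 - <<'E'
from h import *
from cell import ctrl
st=ctrl.read_state();show(st)
go(st,(bw([190,-1,70+62+50]),toolR()))
t={k:v for k,v in np.load("pics/top0.npz").items()};im=t["pixels"][...,::-1].copy();hsv=cv2.cvtColor(im,cv2.COLOR_BGR2HSV).astype(int)
for n,x,y in(("A",174,217),("B",423,286)):
    r=hsv[y-35:y+35,x-35:x+35];m=(((r[...,0]>3)&(r[...,0]<40)&(r[...,1]<165))|(r[...,1]<90)).astype(np.uint8)
    m=cv2.morphologyEx(m,cv2.MORPH_CLOSE,np.ones((3,3)))
    nn,lab,s,c=cv2.connectedComponentsWithStats(m);k=lab[35,35]
    cn=max(cv2.findContours((lab==k).astype(np.uint8),0,1)[0],key=cv2.contourArea)
    bp=cv2.boxPoints(cv2.minAreaRect(cn))+[x-35,y-35];P=onz(t,bp,26)
    print(n,s[k],np.round(bp,1).tolist(),P.mean(0).round(1),[round(np.linalg.norm(P[i]-P[i-1]),1) for i in range(4)],[round(np.arctan2(*(P[i]-P[i-1])[[1,0]]),3) for i in range(4)])
E
```

```text
0.1 pos [284.1 584.1 303.1] rot [-3.14   0.     2.689] board [-148.8  560.6  338.1] F [ 0.1 -0.1  0.8] Fb [ 0.4 -0.1  0.7] w 85.6 gf 0.0 q [-1.18  0.63  0.04  1.52 -0.03  1.   -0.02]
[-56.701, -36.452, 1.193, -0.357, -0.231, 1.142]
A [  15   11   38   48 1352] [[152.5, 235.6], [162.6, 190.4], [192.6, 197.0], [182.5, 242.2]] [573.8 363.5  26. ] [np.float64(88.3), np.float64(133.0), np.float64(89.6), np.float64(132.4)] [np.float64(1.359), np.float64(-0.164), np.float64(-1.789), np.float64(2.968)]
B [  17   10   34   48 1434] [[403.8, 262.2], [434.9, 259.9], [438.5, 306.7], [407.4, 309.0]] [ 384.5 -335.7   26. ] [np.float64(129.8), np.float64(88.2), np.float64(130.3), np.float64(87.1)] [np.float64(0.055), np.float64(-1.491), np.float64(-3.095), np.float64(1.646)]
```

>>> send_rows --rows '[[[-6,-4,0,0,0,0.1],[-12,-8,0,-0.05,0,0.25],[-18,-12,0.2,-0.1,-0.05,0.4],[-24,-16,0.4,-0.15,-0.08,0.52],[-30,-20,0.6,-0.2,-0.11,0.65],[-36,-24,0.8,-0.25,-0.14,0.78],[-42,-27.5,0.9,-0.3,-0.17,0.9],[-48,-31,1,-0.33,-0.2,1.02],[-56.7,-36.5,1.2,-0.357,-0.231,1.142],[-56.7,-36.5,1.2,-0.357,-0.231,1.142]]]' --grip 120

```text
clock: 1.1
eef_pos: [541.3, 156.6, 294.3]
tool_rot: [2.741, -0.0, 1.533]
force: [1.1, 1.2, -0.2]
width: 45.2
gripper_force: 0.0
```

```bash
python3 - <<'E'
from h import *
from cell import ctrl
st=ctrl.read_state();show(st)
go(st,(bw([190,-1,70+62+50]),toolR()))
E
```

```text
1.1 pos [541.3 156.6 294.3] rot [ 2.741 -0.     1.533] board [ 99.8 143.5 223. ] F [ 1.1  1.2 -0.2] Fb [ 0.8  1.2 -0.6] w 45.2 gf 0.0 q [-0.72  0.44  0.43  2.07 -0.08  0.3  -0.33]
[-14.459, 9.008, 4.085, -0.0, -0.001, 0.001]
```

>>> send_rows --rows '[[[-4,2.5,1.1,0,0,0],[-8,5,2.2,0,0,0],[-11,7,3,0,0,0],[-14.4,9,4,0,0,0],[-14.4,9,4,0,0,0],[-14.4,9,4,0,0,0]]]'

```text
clock: 1.7
eef_pos: [634.3, 6.4, 292.8]
tool_rot: [2.741, -0.002, 1.527]
force: [-0.4, 1.1, -0.7]
width: 45.1
gripper_force: 0.0
```

```bash
python3 - <<'E'
from h import *
from cell import ctrl
st=ctrl.read_state();show(st)
for n in("side","top"):
    d=ctrl.get_image(n);np.savez(f"pics/{n}1.npz",**d)
    q=proj(d,np.array([bw([190,-1,70]),st["eef_pos"]]));print(n,q.round())
    u,v=q[0].astype(int);cv2.imwrite(f"pics/{n}1.png",cv2.resize(d["pixels"][max(0,v-60):v+60,u-80:u+80,::-1],None,fx=5 if n=="side" else 2.5,fy=5 if n=="side" else 2.5,interpolation=cv2.INTER_CUBIC))
go(st,(bw([190,-1,70+62+50]),toolR()),(bw([190,-1,70+62]),toolR()))
E
```

```text
1.7 pos [634.3   6.4 292.8] rot [ 2.741e+00 -2.000e-03  1.527e+00] board [190.3  -2.9 183. ] F [-0.4  1.1 -0.7] Fb [-0.7  1.  -0.4] w 45.1 gf 0.0 q [-0.19  0.5   0.17  1.9  -0.13  0.35  0.01]
side [[259. 227.]
 [270. 196.]]
top [[298. 163.]
 [297. 168.]]
[0.194, -0.028, 0.102, -0.001, -0.0, -0.004]
[0.193, -0.025, 5.102, -0.001, -0.0, -0.004]
```

View pics/side1.png

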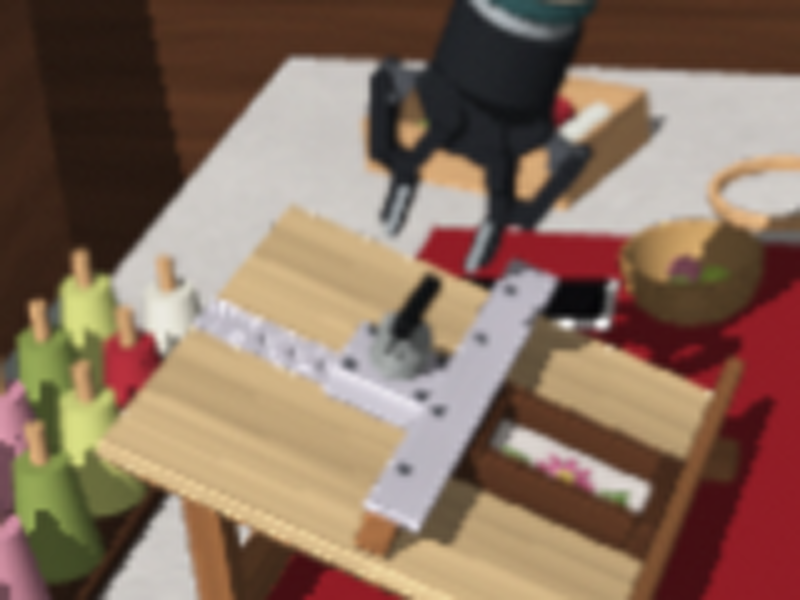

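The side crop shows the open fingers above and the black T-handle around crop (415,309), which is about (262,228) in the full image, against a prediction of (259,227). I'll triangulate it.

```bash
python3 - <<'E'
from h import *
L=lambda n:{k:v for k,v in np.load(f"pics/{n}.npz").items()}
t=L("top0");s=L("side1")
cs=lambda x,y:[(x+.5)/5-.5+179,(y+.5)/5-.5+167]
ct=lambda x,y:[(x+.5)/4-.5+225,(y+.5)/4-.5+105]
p,e=two(t,[ct(291,238)],s,[cs(415,309)]);print("handle",wb(p).round(1),e)
# bar corners: left lip corner near camera side (382,505..)/(430,520), right far
for n,a,b in(("barL low",(60,321),(428,518)),("barL up",(60,269),(365,503)),("barR up?",(522,290),(510,262)),("barR low",(519,342),(556,277))):
    p,e=two(t,[ct(*a)],s,[cs(*b)]);print(n,wb(p).round(1),e)
E
```

```text
handle [184.   -1.3  67. ] 8.133767073638348
barL low [119.6 148.9  42.5] 10.965673745337563
barL up [154.4 150.5  35.5] 8.141822177159662
barR up? [ 153.1 -153.    30. ] 8.033004048375611
barR low [ 119.9 -152.7   34.3] 6.655258495845909
```

```bash
python3 - <<'E'
from h import *
L=lambda n:{k:v for k,v in np.load(f"pics/{n}.npz").items()}
t=L("top0");s=L("side1")
q=proj(s,bw([190,-1,70])[None])[0];u,v=q.astype(int);print(q)
cs=lambda x,y:[(x+.5)/5-.5+u-80,(y+.5)/5-.5+v-60]
ct=lambda x,y:[(x+.5)/4-.5+225,(y+.5)/4-.5+105]
for n,a,b in(("handle",(291,238),(415,309)),("barL low",(60,321),(428,518)),("barL up",(60,269),(365,503)),("barR low",(519,342),(556,277)),("board TL",(65,28),(103,448)),("boardTR",(537,50),(293,208))):
    p,e=two(t,[ct(*a)],s,[cs(*b)]);print(n,wb(p).round(1),round(e,1))
# fingertips: closing along board x, opening 45, tips ~70 ahead
tp=np.array([bw([190.3+dx,-2.9,183-70]) for dx in(-24,24)])
print("tips crop",((proj(s,tp)-[u-80,v-60]+.5)*5-.5).round())
E
```

```text
[258.75743424 226.5703039 ]
handle [186.1  -1.1  69.5] 4.5
barL low [121.6 148.9  44.6] 7.6
barL up [156.3 150.4  37.7] 4.7
barR low [ 122.3 -152.1   37.2] 2.7
board TL [309.4 154.5  -0.9] 7.2
boardTR [ 308.4 -155.7   -0.9] 6.7
tips crop [[463. 264.]
 [390. 231.]]
```

>>> send_rows --rows '[[[0.2,-0.05,1.3,0,0,0],[0.2,-0.05,2.6,0,0,0],[0.2,-0.05,3.8,0,0,0],[0.2,-0.05,4.7,0,0,0],[0.2,-0.05,5.1,0,0,0],[0.2,-0.05,5.1,0,0,0]]]'

```text
clock: 2.4
eef_pos: [654.0, 9.5, 245.3]
tool_rot: [2.741, -0.002, 1.531]
force: [-0.5, -0.3, -0.5]
width: 45.1
gripper_force: 0.0
```

>>> send_rows --rows '[[[0,0,0,0,0,0],[0,0,0,0,0,0],[0,0,0,0,0,0],[0,0,0,0,0,0]]]' --grip 230

```text
clock: 2.8
eef_pos: [652.8, 9.5, 246.4]
tool_rot: [2.742, -0.002, 1.531]
force: [-5.6, 0.8, 3.6]
width: 11.6
gripper_force: 60.1
```

```bash
python3 - <<'E'
from h import *
from cell import ctrl
st=ctrl.read_state();show(st)
E
```

```text
2.8 pos [652.8   9.5 246.4] rot [ 2.742e+00 -2.000e-03  1.531e+00] board [189.    1.  133.2] F [-5.6  0.8  3.6] Fb [-3.8  0.6  5.6] w 11.6 gf 60.1 q [-0.17  0.59  0.14  1.89 -0.15  0.27  0.02]
```

>>> send_rows --rows '[[[0,0,-0.4,0,0,0],[0,0,-0.9,0,0,0],[0,0,-1.3,0,0,0],[0,0,-1.6,0,0,0],[0,0,-1.75,0,0,0],[0,0,-1.75,0,0,0],[0,0,-1.75,0,0,0]]]'

```text
clock: 3.5
eef_pos: [646.4, 9.8, 261.5]
tool_rot: [2.742, -0.002, 1.531]
force: [0.8, 0.1, -12.1]
width: 11.9
gripper_force: 58.4
```

```bash
python3 - <<'E'
from h import *
from cell import ctrl
st=ctrl.read_state();show(st)
E
```

```text
3.5 pos [646.4   9.8 261.5] rot [ 2.742e+00 -2.000e-03  1.531e+00] board [189.    1.  149.6] F [  0.8   0.1 -12.1] Fb [ -3.9   0.2 -11.4] w 11.9 gf 58.4 q [-0.18  0.56  0.15  1.9  -0.14  0.29  0.02]
```

>>> send_rows --rows '[[[0,0,0,0,0,0.14],[0,0,0,0,0,0.28],[0,0,0,0,0,0.42],[0,0,0,0,0,0.56],[0,0,0,0,0,0.7],[0,0,0,0,0,0.84],[0,0,0,0,0,0.98],[0,0,0,0,0,1.12],[0,0,0,0,0,1.22],[0,0,0,0,0,1.22]]]'

```text
clock: 4.5
eef_pos: [647.8, 8.6, 262.5]
tool_rot: [2.996, -0.378, 0.337]
force: [2.4, -4.3, -13.4]
width: 11.2
gripper_force: 58.5
```

```bash
python3 - <<'E'
from h import *
from cell import ctrl
st=ctrl.read_state();show(st);print(st["torque"]);go(st,(st["eef_pos"],toolR(1.22)))
E
```

```text
4.5 pos [647.8   8.6 262.5] rot [ 2.996 -0.378  0.337] board [190.7  -0.2 149.9] F [  2.4  -4.3 -13.4] Fb [ -2.9  -4.2 -13.3] w 11.2 gf 58.5 q [-0.36  0.59  0.43  1.9  -0.63  0.34 -0.74]
[-0.92669215  0.94268507 -0.40070995]
[0.0, 0.0, 0.0, 0.002, -0.002, -0.002]
```

>>> send_rows --rows '[[[0,0,0.3,0,0,0],[0,0,0.6,0,0,0],[0,0,0.65,0,0,0],[0,0,0.65,0,0,0]]]'

```text
clock: 4.9
eef_pos: [650.1, 8.4, 257.1]
tool_rot: [2.997, -0.378, 0.338]
force: [0.2, -4.6, -7.1]
width: 11.8
gripper_force: 59.4
```

```bash
python3 - <<'E'
from h import *
from cell import ctrl
st=ctrl.read_state();show(st)
R0=Ro.from_euler('xyz',st["tool_rot"]).as_matrix();print("up slope in tool axes",R0.T@R[:,0])
E
```

```text
4.9 pos [650.1   8.4 257.1] rot [ 2.997 -0.378  0.338] board [190.7  -0.3 144. ] F [ 0.2 -4.6 -7.1] Fb [-2.4 -4.6 -6.7] w 11.8 gf 59.4 q [-0.35  0.6   0.41  1.9  -0.64  0.33 -0.74]
up slope in tool axes [0.93939856 0.34282051 0.00210594]
```

>>> send_rows --rows '[[[0,0,0.12,0,0,0],[0,0,0.12,0,0,0]]]'

```text
clock: 5.1
eef_pos: [650.2, 8.4, 256.7]
tool_rot: [2.997, -0.378, 0.338]
force: [-5.3, -5.2, -0.6]
width: 11.4
gripper_force: 60.6
```

>>> send_rows --rows '[[[0.5,0.18,0,0,0,0],[0.9,0.33,0,0,0,0],[0.9,0.33,0,0,0,0]]]'

```text
clock: 5.4
eef_pos: [658.6, 8.0, 260.3]
tool_rot: [2.998, -0.377, 0.338]
force: [-6.3, -4.4, 0.5]
width: 11.9
gripper_force: 60.6
```

```bash
python3 - <<'E'
from h import *
from cell import ctrl
st=ctrl.read_state();show(st)
E
```

```text
5.4 pos [658.6   8.  260.3] rot [ 2.998 -0.377  0.338] board [199.8  -0.3 143.6] F [-6.3 -4.4  0.5] Fb [-5.5 -4.6  2.9] w 11.9 gf 60.6 q [-0.35  0.61  0.43  1.87 -0.63  0.36 -0.74]
```

>>> send_rows --rows '[[[1,0.36,0,0,0,0],[2,0.73,0,0,0,0],[3,1.1,0,0,0,0],[4,1.46,0,0,0,0],[5,1.83,0,0,0,0],[6,2.19,0,0,0,0],[6.5,2.37,0,0,0,0],[6.5,2.37,0,0,0,0]]]'

```text
clock: 6.2
eef_pos: [722.6, 5.3, 287.5]
tool_rot: [2.997, -0.377, 0.339]
force: [-4.8, -3.6, -1.7]
width: 11.6
gripper_force: 60.4
```

>>> send_rows --rows '[[[0,0,0,0,0,0],[0,0,0,0,0,0],[0,0,0,0,0,0]]]' --grip 140

```text
clock: 6.5
eef_pos: [723.8, 8.2, 287.7]
tool_rot: [2.998, -0.381, 0.34]
force: [0.3, -0.8, -0.7]
width: 38.9
gripper_force: 0.0
```

```bash
python3 - <<'E'
from h import *
from cell import ctrl
st=ctrl.read_state();show(st)
# release pose noted; retreat 100 along -tool z, then to above frame A
go(st,(bw([wb(st["eef_pos"])[0],0,250]),toolR(1.22)))
E
```

```text
6.5 pos [723.8   8.2 287.7] rot [ 2.998 -0.381  0.34 ] board [270.5   2.4 143.4] F [ 0.3 -0.8 -0.7] Fb [ 0.  -0.8 -0.8] w 38.9 gf 0.0 q [-0.36  0.67  0.5   1.67 -0.59  0.52 -0.81]
[-0.03, 0.206, -10.657, -0.002, -0.005, 0.0]
```

>>> send_rows --rows '[[[0,0,-3,0,0,0],[0,0,-7,0,0,0],[0,0,-11,0,0,0],[0,0,-11,0,0,0]]]'

```text
clock: 6.9
eef_pos: [681.2, 8.1, 394.5]
tool_rot: [2.995, -0.388, 0.34]
force: [1.5, -1.2, 0.9]
width: 38.4
gripper_force: 0.0
```

```bash
python3 - <<'E'
from h import *
from cell import ctrl
from scipy.optimize import least_squares
st=ctrl.read_state();show(st)
D=[(.628,1.517,.996,650,303.9),(.5,1.9,.35,634.3,292.8),(.59,1.89,.27,652.8,246.4),(.56,1.9,.29,646.4,261.5)]
def fk(L,a,b,c): 
    s=[a,a+b,a+b+c]; return L[1:]@np.sin(s),L[0]+L[1:]@np.cos(s)
f=lambda L:np.ravel([np.array(fk(L,*d[:3]))-d[3:] for d in D])
r=least_squares(f,[300,400,400,200]);L=r.x;print(L,r.fun.round(1))
def ik(rr,z,tilt):
    g=least_squares(lambda q:np.array(fk(L,*q))[:2].tolist()-np.array([rr,z]) if 0 else np.r_[np.array(fk(L,*q))-[rr,z],300*(sum(q)-np.pi+tilt)],[.6,1.8,.5]);return g.x.round(2),round(g.cost,1)
for y in(97,-78):
  for tl in(23,15,10,5,0,-5):
    # gripped at frame mid side, frame at x=65; tool tilted tl from vertical outward; grasp z=24 out
    g=bw([65,y+(35 if y>0 else -35),24]); th=np.radians(tl)
    p=g-54*np.array([np.sin(th)*np.cos(-.04),np.sin(th)*np.sin(-.04),-np.cos(th)])
    print(y,tl,p.round(),ik(np.hypot(p[0],p[1]),p[2],th))
E
```

```text
6.9 pos [681.2   8.1 394.5] rot [ 2.995 -0.388  0.34 ] board [273.1   0.6 258.3] F [ 1.5 -1.2  0.9] Fb [ 1.8 -1.1  0.3] w 38.4 gf 0.0 q [-0.48  0.51  0.64  1.67 -0.48  0.68 -0.9 ]
[323.615722   572.67235443 372.93966517 279.7458222 ] [-0.2  0.8 -1.1 -0.2  1.7  0.2 -0.5 -0.9]
97 23 [565. 144. 147.] (array([ 0.7 ,  2.15, -0.11]), np.float64(0.0))
97 15 [573. 144. 150.] (array([0.7 , 2.03, 0.15]), np.float64(0.0))
97 10 [577. 144. 151.] (array([0.71, 1.95, 0.3 ]), np.float64(0.0))
97 5 [582. 143. 151.] (array([0.73, 1.87, 0.45]), np.float64(0.0))
97 0 [587. 143. 151.] (array([0.76, 1.79, 0.6 ]), np.float64(0.0))
97 -5 [591. 143. 151.] (array([0.79, 1.7 , 0.74]), np.float64(0.0))
-78 23 [ 556. -101.  147.] (array([ 0.69,  2.2 , -0.15]), np.float64(0.0))
-78 15 [ 563. -101.  150.] (array([0.69, 2.08, 0.11]), np.float64(0.0))
-78 10 [ 567. -101.  151.] (array([0.7 , 2.  , 0.27]), np.float64(0.0))
-78 5 [ 572. -101.  151.] (array([0.72, 1.92, 0.42]), np.float64(0.0))
-78 0 [ 577. -102.  151.] (array([0.74, 1.84, 0.56]), np.float64(0.0))
-78 -5 [ 582. -102.  151.] (array([0.77, 1.75, 0.7 ]), np.float64(0.0))
```

```bash
cat >> h.py <<'E'
TAU=np.radians(20)
def grasp(Rf,c,side,gx=4,gz=31,s=1):
    """TCP pose gripping side moulding (side=+1 left/-1 right) of a frame with rotation Rf, back centre c"""
    fx,fy,fz=np.array(Rf).T; z=-np.sin(TAU)*fx-np.cos(TAU)*fz; y=s*fy
    g=np.array(c)+Rf@np.array([gx,35.*side,gz]); return g-54*z,np.c_[np.cross(y,z),y,z]
def flat(psi): return Ro.from_euler('z',psi).as_matrix()
up=lambda T,d:(T[0]+np.array([0,0,d]),T[1])
GA=grasp(flat(-.16),[573.7,365,0],1,s=1)
GB=grasp(flat(.055),[384.3,-338,0],-1,s=-1)
E
python3 - <<'E'
from h import *
from cell import ctrl
st=ctrl.read_state();show(st)
print(GA[0],GB[0])
go(st,up(GA,120))
d=ctrl.get_image("top");np.savez("pics/top2.npz",**d)
E
```

```text
6.9 pos [681.2   8.1 394.5] rot [ 2.995 -0.388  0.34 ] board [273.1   0.6 258.3] F [ 1.5 -1.2  0.9] Fb [ 1.8 -1.1  0.3] w 38.4 gf 0.0 q [-0.48  0.51  0.64  1.67 -0.48  0.68 -0.9 ]
[601.45823368 395.97322016  81.74340152] [ 408.65914144 -371.71189897   81.74340152]
[-2.302, -41.71, 13.953, 1.013, 0.169, -2.493]
```

>>> send_rows --rows '[[[0,-4,0,0.05,0,-0.14],[-0.2,-8,0.5,0.1,0.02,-0.28],[-0.5,-12,1,0.16,0.03,-0.42],[-0.8,-16,2,0.22,0.04,-0.55],[-1,-20,3.5,0.28,0.05,-0.69],[-1.2,-24,5,0.34,0.06,-0.83],[-1.5,-28,6.5,0.39,0.07,-0.96],[-1.8,-32,8,0.45,0.07,-1.1],[-2,-36,10,0.5,0.08,-1.23],[-2.3,-40,12,0.55,0.09,-1.37]]]'

```text
clock: 7.95
eef_pos: [595.0, 381.7, 214.1]
tool_rot: [3.072, -0.31, 1.795]
force: [0.6, 0.7, -0.8]
width: 38.4
gripper_force: 0.0
```

```bash
python3 - <<'E'
from h import *
from cell import ctrl
st=ctrl.read_state();show(st)
go(st,up(GA,120))
E
```

```text
8.0 pos [595.  381.7 214.1] rot [ 3.072 -0.31   1.795] board [109.6 370.5 131.7] F [ 0.6  0.7 -0.8] Fb [ 0.2  0.7 -1. ] w 38.4 gf 0.0 q [-0.49  0.76 -0.02  1.57 -0.41  0.7   0.01]
[0.813, 0.841, 1.617, 0.446, 0.073, -1.124]
```

>>> send_rows --rows '[[[0.1,0.1,0.2,0.05,0.01,-0.13],[0.2,0.2,0.4,0.1,0.02,-0.26],[0.3,0.3,0.6,0.15,0.03,-0.4],[0.4,0.4,0.8,0.21,0.04,-0.53],[0.5,0.5,1,0.27,0.05,-0.67],[0.6,0.6,1.2,0.32,0.05,-0.8],[0.7,0.7,1.4,0.37,0.06,-0.93],[0.8,0.85,1.6,0.42,0.07,-1.06],[0.8,0.85,1.6,0.446,0.073,-1.124],[0.8,0.85,1.6,0.446,0.073,-1.124]]]'

```text
clock: 8.95
eef_pos: [601.2, 395.6, 201.7]
tool_rot: [-3.142, -0.351, 2.978]
force: [-0.3, -0.1, 1.1]
width: 38.4
gripper_force: 0.0
```

```bash
python3 - <<'E'
from h import *
from cell import ctrl
st=ctrl.read_state();show(st)
go(st,up(GA,120),up(GA,0))
d=ctrl.get_image("side");np.savez("pics/side3.npz",**d)
tip=GA[0]+np.array([0,0,120])+73*GA[1][:,2]
q=proj(d,np.array([tip]));print(q)
u,v=q[0].astype(int);print(u,v);cv2.imwrite("pics/side3.png",cv2.resize(d["pixels"][v-60:v+100,u-100:u+100,::-1],None,fx=3.5,fy=3.5,interpolation=cv2.INTER_CUBIC))
E
```

```text
8.9 pos [601.2 395.6 201.7] rot [-3.142 -0.351  2.978] board [110.  384.6 118.1] F [-0.3 -0.1  1.1] Fb [ 0.1 -0.1  1.1] w 38.4 gf 0.0 q [-0.43  0.98 -0.25  1.12 -0.03  1.32  0.82]
[-0.016, 0.044, -0.011, 0.001, -0.001, -0.004]
[-4.137, 0.044, 11.259, 0.001, -0.001, -0.004]
[[257.28721752 328.54764085]]
257 328
```

View pics/side3.png

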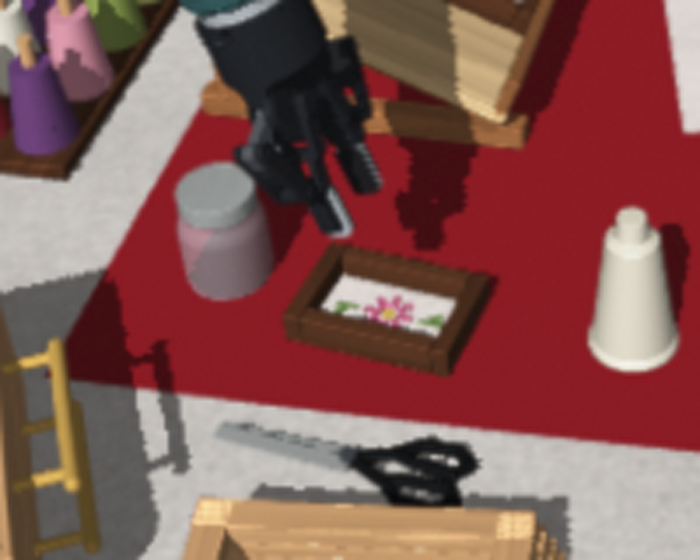

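The side crop shows the fingertips at about (350,205), against a prediction of (350,210), and frame A below them. Its top-face corners are roughly (333,250), (490,275), (290,320) and (447,352). I'll check the grasp against these.

```bash
python3 - <<'E'
from h import *
s={k:v for k,v in np.load("pics/side3.npz").items()}
c=[(333,248),(490,274),(447,350),(290,320)]
P=onz(s,[[(x+.5)/3.5-.5+157,(y+.5)/3.5-.5+268] for x,y in c],26);print(P.round(),P.mean(0).round(1))
v=P[0]+P[3]-P[1]-P[2];print(np.arctan2(v[1],v[0]))
E
```

```text
[[625. 323.  26.]
 [501. 334.  26.]
 [515. 414.  26.]
 [635. 402.  26.]] [568.9 368.2  26. ]
-0.09963724646509386
```

>>> send_rows --rows '[[[-1,0.1,2.8,0,0,0],[-2,0.2,5.7,0,0,0],[-3,0.2,8.5,0,0,0],[-3.6,0.2,10.2,0,0,0],[-3.95,0.2,11.2,0,0,0],[-3.95,0.2,11.2,0,0,0]]]'

```text
clock: 9.6
eef_pos: [600.5, 395.7, 83.2]
tool_rot: [-3.139, -0.35, 2.975]
force: [-1.5, -0.0, 0.7]
width: 38.3
gripper_force: 0.0
```

>>> send_rows --rows '[[[0,0,0,0,0,0],[0,0,0,0,0,0],[0,0,0,0,0,0],[0,0,0,0,0,0]]]' --grip 240

```text
clock: 10.0
eef_pos: [602.1, 396.8, 86.4]
tool_rot: [3.141, -0.346, 2.976]
force: [0.9, -0.4, 6.7]
width: 12.1
gripper_force: 60.7
```

```bash
python3 - <<'E'
from h import *
from cell import ctrl
st=ctrl.read_state();show(st)
go(st,up(GA,120))
E
```

```text
10.0 pos [602.1 396.8  86.4] rot [ 3.141 -0.346  2.976] board [ 65.8 385.9  11.7] F [ 0.9 -0.4  6.7] Fb [ 3.5 -0.4  5.8] w 12.1 gf 60.7 q [-0.43  1.11 -0.24  1.16 -0.02  1.15  0.84]
[3.954, -0.079, -10.833, 0.003, 0.003, -0.005]
```

```bash
cat >> h.py <<'E'
def rel(st,c,psi):
    Rf=flat(psi);return Rf.T@(np.array(st["eef_pos"])-np.array(c)),Rf.T@Ro.from_euler('xyz',st["tool_rot"]).as_matrix()
def place(rl,b): return bw(b)+R@np.array(rl[0]),R@np.array(rl[1])
E
python3 - <<'E'
from h import *
from cell import ctrl
import json
st=ctrl.read_state()
r=rel(st,[572,366,0],-.1656);print(r[0]);r[0][1]=35
json.dump([x.tolist() for x in r],open("relA.json","w"))
go(st,(np.array([602,397,300]),Ro.from_euler('xyz',st["tool_rot"]).as_matrix()))
T=place(r,[73,97.7,80]);print(T[0],Ro.from_matrix(T[1]).as_euler('xyz'))
E
```

```text
[24.58694691 35.32676753 86.42333888]
[7.25, 0.041, -20.09, 0.0, 0.0, 0.0]
[560.9234198  145.01704768 241.32374906] [3.14054528 0.05560015 3.10220134]
```

>>> send_rows --rows '[[[0.17,0,-0.47,0,0,0],[0.5,0,-1.4,0,0,0],[1.2,0,-3.3,0,0,0],[2.2,0,-6.1,0,0,0],[3.3,0,-9.1,0,0,0],[4.4,0,-12.2,0,0,0],[5.5,0,-15.2,0,0,0],[6.6,0,-18.3,0,0,0],[7.25,0,-20.1,0,0,0],[7.25,0,-20.1,0,0,0]]]'

```text
clock: 11.0
eef_pos: [602.4, 397.4, 303.4]
tool_rot: [3.137, -0.343, 2.978]
force: [-0.3, -0.4, -3.3]
width: 12.0
gripper_force: 59.6
```

```bash
python3 - <<'E'
from h import *
from cell import ctrl
import json
r=json.load(open("relA.json"))
st=ctrl.read_state();show(st)
go(st,place(r,[73,97.7,80]))
E
```

```text
11.0 pos [602.4 397.4 303.4] rot [ 3.137 -0.343  2.978] board [150.8 386.6 211.3] F [-0.3 -0.4 -3.3] Fb [-1.5 -0.4 -2.9] w 12.0 gf 59.6 q [-0.43  0.89 -0.25  1.03 -0.05  1.49  0.8 ]
[-2.114, -25.607, 5.72, 0.021, -0.397, -0.125]
```

>>> send_rows --rows '[[[-0.2,-2,0,0,-0.03,0],[-0.5,-5,0,0,-0.07,-0.02],[-0.7,-8,0.5,0,-0.12,-0.04],[-1,-11,1,0.01,-0.17,-0.05],[-1.2,-14,2,0.01,-0.22,-0.07],[-1.5,-17,3,0.01,-0.27,-0.08],[-1.7,-20,4,0.02,-0.31,-0.1],[-1.9,-22.5,5,0.02,-0.35,-0.11],[-2,-24.6,5.5,0.02,-0.38,-0.12],[-2.1,-25.6,5.7,0.02,-0.397,-0.125]]]'

```text
clock: 12.0
eef_pos: [557.2, 140.7, 236.4]
tool_rot: [-3.136, 0.045, 3.1]
force: [-0.2, 0.6, -1.5]
width: 11.6
gripper_force: 59.6
```

```bash
python3 - <<'E'
from h import *
from cell import ctrl
import json
r=json.load(open("relA.json"))
st=ctrl.read_state();show(st)
go(st,place(r,[73,97.7,80]),place(r,[73,97.7,20]))
s=ctrl.get_image("side");t=ctrl.get_image("top")
cs=s["pixels"][180:330,180:340,::-1];ct=t["pixels"][105:255,215:375,::-1]
cv2.imwrite("pics/c4.png",np.hstack([cv2.resize(x,None,fx=2.5,fy=2.5,interpolation=cv2.INTER_CUBIC) for x in(cs,ct)]))
E
```

```text
12.0 pos [557.2 140.7 236.4] rot [-3.136  0.045  3.1  ] board [ 92.4 128.2 163.2] F [-0.2  0.6 -1.5] Fb [-0.8  0.6 -1.3] w 11.6 gf 59.6 q [-0.19  0.59 -0.18  1.83  0.19  0.69  1.05]
[-0.373, 0.444, -0.483, -0.006, -0.01, -0.002]
[-2.464, 0.478, 5.14, -0.006, -0.01, -0.002]
```

View pics/c4.png

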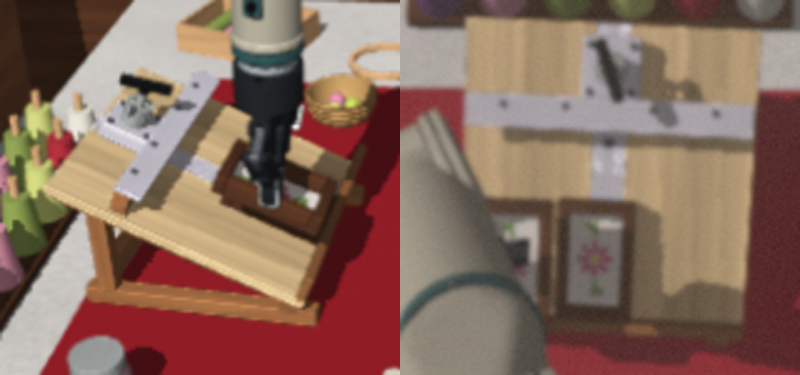

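The side crop shows frame A, held by its near moulding, parallel above the board with the bar up and the handle parked crosswise. In the top crop A's right edge (x≈549) lies just left of frame_mid's left edge (x≈558). Next I lower it.

>>> send_rows --rows '[[[-0.4,0,0,-0.003,-0.005,0],[-0.8,0.2,1,-0.006,-0.01,0],[-1.4,0.2,2.5,-0.006,-0.01,0],[-2,0.2,4,-0.006,-0.01,0],[-2.4,0.2,5,-0.006,-0.01,0],[-2.4,0.2,5,-0.006,-0.01,0],[-2.4,0.2,5,-0.006,-0.01,0],[-2.4,0.2,5,-0.006,-0.01,0]]]'

```text
clock: 12.9
eef_pos: [586.1, 144.8, 189.3]
tool_rot: [3.138, 0.059, 3.102]
force: [0.5, 1.0, -3.3]
width: 12.1
gripper_force: 59.6
```

```bash
python3 - <<'E'
from h import *
from cell import ctrl
import json
r=json.load(open("relA.json"))
st=ctrl.read_state();show(st)
T=place(r,[0,0,0]);b=wb(st["eef_pos"])-R.T@(T[0]-o);print("frame at",b.round(1))
go(st,place(r,[73,97.7,20]),place(r,[72,97.7,2]),place(r,[72,97.7,-1]),place(r,[64,97.7,-1]))
t=ctrl.get_image("top")
cv2.imwrite("pics/c5.png",cv2.resize(t["pixels"][175:245,225:325,::-1],None,fx=6,fy=6,interpolation=cv2.INTER_CUBIC))
E
```

```text
12.9 pos [586.1 144.8 189.3] rot [3.138 0.059 3.102] board [100.4 133.5 108.7] F [ 0.5  1.  -3.3] Fb [-0.9  1.  -3.2] w 12.1 gf 59.6 q [-0.19  0.69 -0.17  1.8   0.21  0.61  1.04]
frame at [75.9 98.5 22.2]
[0.195, -0.078, 0.305, 0.003, 0.004, -0.0]
[-0.315, -0.085, 2.035, 0.003, 0.004, -0.0]
[-0.415, -0.086, 2.317, 0.003, 0.004, -0.0]
[0.338, -0.087, 2.586, 0.003, 0.004, -0.0]
```

View pics/c5.png

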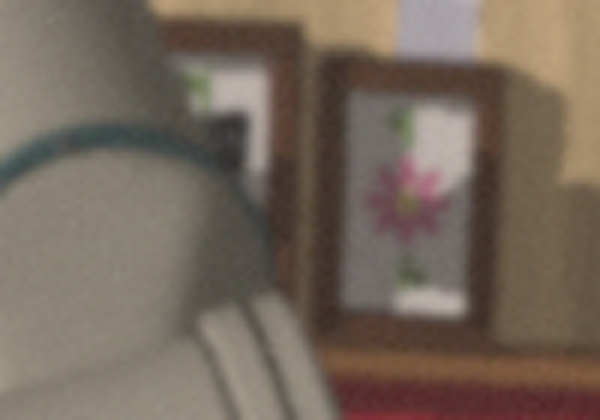

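```bash
python3 - <<'E'
from h import *
t={k:v for k,v in np.load("pics/top0.npz").items()}
c=lambda x,y:[(x+.5)/6-.5+225,(y+.5)/6-.5+175]
f=lambda x,y,z:(wb(onplane(t,[c(x,y)],bw([0,0,z]),R[:,2])[0])).round(1)
print("A right",f(302,28,48),f(300,150,48));print("mid",f(324,58,26),f(318,340,26),f(503,68,26),f(490,345,26))
E
```

```text
A right [144.5  57.   48. ] [91.  56.5 48. ]
mid [128.8  48.7  26. ] [ 0.8 47.8 26. ] [127.8 -30.5  26. ] [  2.  -29.9  26. ]
```

>>> send_rows --rows '[[[-0.1,-0.1,0.6,0.003,0.004,0],[-0.2,-0.2,1.2,0.003,0.004,0],[-0.3,-0.2,1.7,0.003,0.004,0],[-0.32,-0.2,2.0,0.003,0.004,0],[-0.32,-0.2,2.0,0.003,0.004,0]]]'

```text
clock: 13.45
eef_pos: [590.1, 142.4, 168.5]
tool_rot: [3.141, 0.054, 3.102]
force: [-0.4, 0.4, -1.5]
width: 12.0
gripper_force: 59.6
```

```bash
cat > fa.py <<'E'
from h import *
from cell import ctrl
import json,sys
r=json.load(open(f"rel{sys.argv[1]}.json"))
st=ctrl.read_state();show(st);print("torque",np.round(st["torque"],2))
T=place(r,[0,0,0]);b=wb(st["eef_pos"])-R.T@(T[0]-o);print("frame at",b.round(1))
R0=Ro.from_euler('xyz',st["tool_rot"]).as_matrix();print("bx in tool",(R0.T@R[:,0]).round(3),"bz",(R0.T@R[:,2]).round(3))
go(st,place(r,b))
E
python3 fa.py A
```

```text
13.4 pos [590.1 142.4 168.5] rot [3.141 0.054 3.102] board [ 96.1 131.3  87.9] F [-0.4  0.4 -1.5] Fb [-0.9  0.3 -1.2] w 12.0 gf 59.6 q [-0.19  0.73 -0.16  1.79  0.22  0.59  1.04]
torque [0.09 0.14 0.05]
frame at [71.5 96.3  1.5]
bx in tool [-0.94  0.   -0.34] bz [ 0.34  0.   -0.94]
[0.0, -0.0, 0.0, -0.001, -0.002, -0.0]
```

>>> send_rows --rows '[[[-0.05,0,0.14,0,0,0],[-0.1,0,0.28,0,0,0],[-0.1,0,0.28,0,0,0]]]'

```text
clock: 13.75
eef_pos: [590.8, 142.7, 167.9]
tool_rot: [3.141, 0.054, 3.102]
force: [-5.4, -0.7, 8.8]
width: 11.8
gripper_force: 61.2
```

```bash
python3 fa.py A
```

```text
13.8 pos [590.8 142.7 167.9] rot [3.141 0.054 3.102] board [ 96.4 131.5  87.1] F [-5.4 -0.7  8.8] Fb [-1.5 -0.9 10.2] w 11.8 gf 61.2 q [-0.19  0.73 -0.16  1.79  0.22  0.59  1.04]
torque [-0.13  1.11 -0.09]
frame at [71.8 96.5  0.7]
bx in tool [-0.94  0.   -0.34] bz [ 0.34  0.   -0.94]
[0.0, -0.0, 0.0, -0.001, -0.002, -0.0]
```

>>> send_rows --rows '[[[0.13,0,-0.06,0,0,0],[0.32,0,0.01,0,0,0],[0.5,0,0.08,0,0,0],[0.6,0,0.11,0,0,0],[0.6,0,0.11,0,0,0]]]'

```text
clock: 14.25
eef_pos: [587.9, 142.9, 166.9]
tool_rot: [3.14, 0.061, 3.102]
force: [1.2, -1.0, 8.2]
width: 12.2
gripper_force: 60.8
```

```bash
python3 fa.py A
```

```text
14.2 pos [587.9 142.9 166.9] rot [3.14  0.061 3.102] board [ 93.4 131.7  87.3] F [ 1.2 -1.   8.2] Fb [ 4.4 -0.9  7.1] w 12.2 gf 60.8 q [-0.2   0.72 -0.15  1.81  0.22  0.57  1.04]
torque [-0.22 -0.22  0.06]
frame at [68.8 96.7  0.9]
bx in tool [-0.943  0.001 -0.334] bz [ 0.334  0.002 -0.943]
[0.0, -0.0, 0.0, 0.001, 0.006, 0.0]
```

>>> send_rows --rows '[[[0.14,0,0.05,0,0,0],[0.28,0,0.1,0,0,0],[0.28,0,0.1,0,0,0],[0.28,0,0.1,0,0,0]]]'

```text
clock: 14.65
eef_pos: [585.1, 143.2, 165.7]
tool_rot: [3.139, 0.061, 3.102]
force: [0.8, 0.5, 7.2]
width: 11.9
gripper_force: 60.8
```

```bash
python3 fa.py A
```

```text
14.7 pos [585.1 143.2 165.7] rot [3.139 0.061 3.102] board [ 90.4 131.8  87.3] F [0.8 0.5 7.2] Fb [3.6 0.5 6.3] w 11.9 gf 60.8 q [-0.2   0.72 -0.15  1.82  0.22  0.56  1.03]
torque [-0.08 -0.2   0.1 ]
frame at [65.8 96.8  0.9]
bx in tool [-0.943  0.001 -0.334] bz [ 0.334  0.002 -0.943]
[0.0, -0.0, 0.0, 0.001, 0.005, 0.0]
```

>>> send_rows --rows '[[[0.14,0,0.05,0,0,0],[0.28,0,0.1,0,0,0],[0.38,0,0.13,0,0,0],[0.38,0,0.13,0,0,0]]]'

```text
clock: 15.05
eef_pos: [581.3, 143.5, 164.1]
tool_rot: [3.139, 0.061, 3.102]
force: [0.9, -0.2, 6.4]
width: 12.1
gripper_force: 60.7
```

```bash
python3 fa.py A
```

```text
15.1 pos [581.3 143.5 164.1] rot [3.139 0.061 3.102] board [ 86.2 132.   87.3] F [ 0.9 -0.2  6.4] Fb [ 3.3 -0.2  5.5] w 12.1 gf 60.7 q [-0.2   0.72 -0.15  1.83  0.23  0.55  1.03]
torque [-0.1  -0.17  0.01]
frame at [61.6 97.   0.9]
bx in tool [-0.943  0.    -0.334] bz [ 0.334  0.002 -0.943]
[0.0, 0.0, 0.0, 0.001, 0.005, 0.0]
```

>>> send_rows --rows '[[[0.14,0,0.05,0,0,0],[0.28,0,0.1,0,0,0],[0.38,0,0.13,0,0,0],[0.38,0,0.13,0,0,0]]]'

```text
clock: 15.45
eef_pos: [579.0, 143.6, 163.2]
tool_rot: [3.139, 0.064, 3.102]
force: [3.5, -1.1, 9.5]
width: 12.6
gripper_force: 60.8
```

```bash
python3 fa.py A
```

```text
15.4 pos [579.  143.6 163.2] rot [3.139 0.064 3.102] board [ 83.7 132.   87.4] F [ 3.5 -1.1  9.5] Fb [ 7.  -0.9  7.3] w 12.6 gf 60.8 q [-0.2   0.72 -0.15  1.84  0.23  0.54  1.03]
torque [-0.23 -0.64  0.05]
frame at [59.1 97.   1. ]
bx in tool [-0.944  0.001 -0.331] bz [ 0.331  0.003 -0.944]
[0.0, 0.0, 0.0, 0.002, 0.008, -0.0]
```

>>> send_rows --rows '[[[0.1,0,0.04,0,0,0],[0.19,0,0.07,0,0,0],[0.19,0,0.07,0,0,0]]]'

```text
clock: 15.75
eef_pos: [578.7, 143.6, 163.1]
tool_rot: [3.138, 0.067, 3.102]
force: [5.3, -1.4, 8.6]
width: 11.9
gripper_force: 61.0
```

```bash
python3 fa.py A; python3 - <<'E'
from h import *
from cell import ctrl
s=ctrl.get_image("side");t=ctrl.get_image("top")
cs=s["pixels"][215:315,220:335,::-1];ct=t["pixels"][145:245,225:340,::-1]
cv2.imwrite("pics/c6.png",np.hstack([cv2.resize(x,None,fx=3.45,fy=3.45,interpolation=cv2.INTER_CUBIC) for x in(cs,ct)]))
E
```

```text
15.8 pos [578.7 143.6 163.1] rot [3.138 0.067 3.102] board [ 83.5 131.9  87.5] F [ 5.3 -1.4  8.6] Fb [ 8.3 -1.2  5.8] w 11.9 gf 61.0 q [-0.21  0.72 -0.15  1.84  0.23  0.54  1.02]
torque [-0.36 -1.14  0.07]
frame at [58.9 96.9  1. ]
bx in tool [-0.945  0.001 -0.328] bz [ 0.328  0.003 -0.945]
[0.0, -0.0, 0.0, 0.003, 0.012, -0.0]
```

View pics/c6.png

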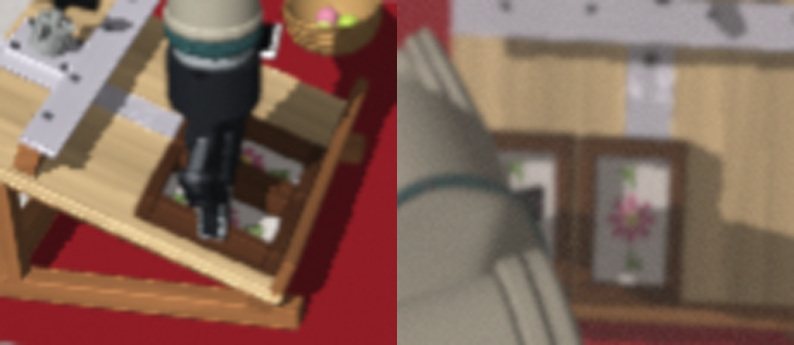

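>>> send_rows --rows '[[[0.02,-0.1,-0.04,0,0,0],[0.03,-0.2,-0.09,0,0,0],[0.03,-0.2,-0.09,0,0,0]]]'

```text
clock: 16.15
eef_pos: [578.5, 142.8, 163.4]
tool_rot: [3.136, 0.068, 3.102]
force: [8.4, 1.7, 2.4]
width: 11.9
gripper_force: 60.1
```

```bash
python3 fa.py A
```

```text
16.1 pos [578.5 142.8 163.4] rot [3.136 0.068 3.102] board [ 83.4 131.2  87.8] F [8.4 1.7 2.4] Fb [ 8.6  2.  -1.1] w 11.9 gf 60.1 q [-0.2   0.72 -0.15  1.84  0.23  0.53  1.03]
torque [ 0.29 -1.55 -0.11]
frame at [58.8 96.2  1.4]
bx in tool [-0.945  0.002 -0.327] bz [ 0.327  0.005 -0.945]
[0.0, 0.0, 0.0, 0.005, 0.012, -0.001]
```

>>> send_rows --rows '[[[-0.05,0,0.02,0,0,0],[-0.05,0,0.02,0,0,0],[-0.05,0,0.02,0,0,0],[-0.05,0,0.02,0,0,0]]]' --grip 140

```text
clock: 16.55
eef_pos: [573.2, 141.1, 160.4]
tool_rot: [3.141, 0.054, 3.102]
force: [-0.4, 0.3, 1.2]
width: 38.2
gripper_force: 0.0
```

>>> send_rows --rows '[[[0,0,-0.5,0,0,0],[0,0,-2,0,0,0],[0,0,-6,0,0,0],[0,0,-11,0,0,0],[0,0,-16,0,0,0],[0,0,-16,0,0,0]]]'

```text
clock: 17.15
eef_pos: [567.8, 142.9, 329.1]
tool_rot: [3.136, 0.069, 3.102]
force: [0.0, -0.7, -0.5]
width: 38.1
gripper_force: 0.0
```

```bash
python3 - <<'E'
from h import *
from cell import ctrl
st=ctrl.read_state();show(st)
T=up(GB,120);print(T[0]);go(st,(np.array([480,-150,330]),downR(1.6)),T)
E
```

```text
17.1 pos [567.8 142.9 329.1] rot [3.136 0.069 3.102] board [138.3 130.8 244.5] F [ 0.  -0.7 -0.5] Fb [-0.1 -0.7 -0.5] w 38.1 gf 0.0 q [-0.16  0.49 -0.21  1.72  0.16  0.88  1.09]
[ 408.65914144 -371.71189897  201.74340152]
[7.587, -29.608, -0.789, 0.057, 0.052, 1.502]
[14.711, -52.113, 11.447, 0.634, -0.029, 2.982]
```

```bash
cat >> h.py <<'E'
GB=grasp(flat(.055),[384.3,-338,0],-1,gz=35,s=1)
E
python3 - <<'E'
from h import *
from cell import ctrl
st=ctrl.read_state()
T=up(GB,120);print(T[0]);go(st,T)
t=ctrl.get_image("top");s=ctrl.get_image("side");np.savez("pics/top7.npz",**t);np.savez("pics/side7.npz",**s)
E
```

```text
[ 408.65914144 -371.71189897  205.74340152]
[14.683, -52.111, 11.048, 0.019, 0.418, -0.093]
```

>>> send_rows --rows '[[[1,-4,0,0,0.04,0],[2.2,-9,0.5,0,0.1,-0.02],[3.5,-14,1.5,0.01,0.16,-0.04],[5,-19,3,0.01,0.22,-0.05],[6.5,-24,4,0.01,0.28,-0.07],[8,-29,5.5,0.02,0.34,-0.08],[9.5,-34,7,0.02,0.418,-0.093],[11,-39,8,0.02,0.418,-0.093],[12.5,-44,9.5,0.02,0.418,-0.093],[14,-49,10.5,0.02,0.418,-0.093]]]'

```text
clock: 18.25
eef_pos: [419.4, -315.5, 212.8]
tool_rot: [-3.139, -0.366, -3.087]
force: [0.6, -0.9, -0.3]
width: 39.1
gripper_force: 0.0
```

```bash
python3 - <<'E'
from h import *
from cell import ctrl
st=ctrl.read_state();show(st)
go(st,up(GB,120))
E
```

```text
18.2 pos [ 419.4 -315.5  212.8] rot [-3.139 -0.366 -3.087] board [ -27.  -333.   188.3] F [ 0.6 -0.9 -0.3] Fb [ 0.5 -0.8 -0.6] w 39.1 gf 0.0 q [ 0.56  0.7  -0.11  1.75  0.29  1.04  1.9 ]
[1.032, -5.552, 1.165, -0.003, -0.017, -0.001]
```

>>> send_rows --rows '[[[0.4,-2,0.4,0,-0.01,0],[0.8,-4,0.8,0,-0.017,0],[1,-5.5,1.15,0,-0.017,0],[1,-5.5,1.15,0,-0.017,0],[1,-5.5,1.15,0,-0.017,0]]]'

```text
clock: 18.75
eef_pos: [410.8, -369.0, 207.2]
tool_rot: [-3.138, -0.347, -3.087]
force: [0.8, 0.9, -0.4]
width: 38.8
gripper_force: 0.0
```

```bash
python3 - <<'E'
from h import *
from cell import ctrl
st=ctrl.read_state();show(st)
go(st,up(GB,120),GB)
E
```

```text
18.8 pos [ 410.8 -369.   207.2] rot [-3.138 -0.347 -3.087] board [ -35.2 -386.8  185.7] F [ 0.8  0.9 -0.4] Fb [ 0.5  0.9 -0.7] w 38.8 gf 0.0 q [ 0.64  0.72 -0.1   1.7   0.31  1.03  1.98]
[0.163, -0.259, 0.213, -0.003, 0.002, -0.001]
[-3.918, -0.221, 11.497, -0.003, 0.002, -0.001]
```

>>> send_rows --rows '[[[-0.8,-0.1,2.8,0,0,0],[-1.9,-0.15,5.7,0,0,0],[-2.9,-0.15,8.5,0,0,0],[-3.5,-0.15,10.2,0,0,0],[-3.9,-0.15,11.4,0,0,0],[-3.9,-0.15,11.4,0,0,0],[-3.9,-0.15,11.4,0,0,0]]]'

```text
clock: 19.45
eef_pos: [409.3, -371.8, 87.8]
tool_rot: [-3.136, -0.346, -3.088]
force: [-0.2, 1.3, 0.8]
width: 38.5
gripper_force: 0.0
```

>>> send_rows --rows '[[[0,0,0,0,0,0],[0,0,0,0,0,0],[0,0,0,0,0,0],[0,0,0,0,0,0]]]' --grip 240

```text
clock: 19.85
eef_pos: [409.4, -372.5, 88.5]
tool_rot: [-3.135, -0.345, -3.089]
force: [-0.1, 1.5, 6.6]
width: 11.6
gripper_force: 59.3
```

```bash
python3 - <<'E'
from h import *
from cell import ctrl
import json
st=ctrl.read_state();show(st)
Rt=Ro.from_euler('xyz',st["tool_rot"]).as_matrix();psi=np.arctan2(Rt[1,1],Rt[0,1])-np.pi/2;print("psi",psi)
r=rel(st,[384.3,-338,0],psi);print(r[0]);r[0][1]=-35
json.dump([x.tolist() for x in r],open("relB.json","w"))
go(st,(np.array(st["eef_pos"])+[0,0,214],Rt))
E
```

```text
19.9 pos [ 409.4 -372.5   88.5] rot [-3.135 -0.345 -3.089] board [ -82.7 -390.4   77. ] F [-0.1  1.5  6.6] Fb [2.4 1.5 6.1] w 11.6 gf 59.3 q [ 0.63  0.9  -0.07  1.74  0.36  0.82  1.91]
psi 0.054689964565519444
[ 23.15794183 -35.80512892  88.5317926 ]
[7.237, -0.127, -20.139, 0.0, 0.0, 0.0]
```

>>> send_rows --rows '[[[0.17,0,-0.47,0,0,0],[0.5,0,-1.4,0,0,0],[1.2,0,-3.3,0,0,0],[2.2,0,-6.1,0,0,0],[3.3,0,-9.1,0,0,0],[4.4,0,-12.2,0,0,0],[5.5,0,-15.2,0,0,0],[6.6,0,-18.3,0,0,0],[7.25,0,-20.1,0,0,0],[7.25,0,-20.1,0,0,0]]]'

```text
clock: 20.85
eef_pos: [409.5, -372.0, 304.1]
tool_rot: [-3.132, -0.342, -3.09]
force: [0.5, 0.7, -1.5]
width: 11.8
gripper_force: 58.7
```

```bash
python3 - <<'E'
from h import *
from cell import ctrl
import json
r=json.load(open("relB.json"))
st=ctrl.read_state();show(st)
T=place(r,[72,-78.5,80]);print(T[0]);go(st,T)
t={k:v for k,v in np.load("pics/top7.npz").items()}
im=t["pixels"][...,::-1]
# edge profile across row at board x=60, z=26
for x in(25,105):
    ys=np.arange(150,-60,-2.); q=proj(t,np.array([bw([x-4,y,26]) for y in ys])).astype(np.float32)
    v=cv2.remap(cv2.cvtColor(im,cv2.COLOR_BGR2GRAY),q[:,0].reshape(-1,1),q[:,1].reshape(-1,1),cv2.INTER_LINEAR).ravel()
    print([f"{int(y)}:{a}" for y,a in zip(ys,v)])
E
```

```text
20.9 pos [ 409.5 -372.   304.1] rot [-3.132 -0.342 -3.09 ] board [   1.6 -389.9  275.4] F [ 0.5  0.7 -1.5] Fb [-0.1  0.7 -1.6] w 11.8 gf 58.7 q [ 0.66  0.6  -0.12  1.62  0.28  1.22  2.03]
[ 548.14368568 -100.87008183  242.31550305]
[-16.429, 26.366, 0.471, -0.017, -0.397, 0.095]
['150:123', '148:123', '146:122', '144:119', '142:116', '140:115', '138:114', '136:112', '134:111', '132:109', '130:106', '128:104', '126:102', '124:102', '122:99', '120:96', '118:94', '116:94', '114:90', '112:84', '110:82', '108:82', '106:81', '104:79', '102:78', '100:78', '98:79', '96:79', '94:80', '92:84', '90:93', '88:114', '86:137', '84:154', '82:164', '80:168', '78:171', '76:172', '74:169', '72:159', '70:136', '68:110', '66:85', '64:76', '62:72', '60:68', '58:66', '56:67', '54:70', '52:72', '50:73', '48:72', '46:72', '44:72', '42:69', '40:72', '38:80', '36:92', '34:101', '32:103', '30:103', '28:103', '26:105', '24:105', '22:108', '20:114', '18:130', '16:146', '14:157', '12:163', '10:165', '8:166', '6:167', '4:167', '2:168', '0:170', '-2:172', '-4:174', '-6:176', '-8:176', '-10:176', '-12:173', '-14:166'
[... 561 characters left out ...]
 '82:176', '80:176', '78:175', '76:176', '74:170', '72:157', '70:137', '68:109', '66:90', '64:77', '62:71', '60:68', '58:67', '56:67', '54:69', '52:75', '50:76', '48:73', '46:70', '44:69', '42:71', '40:74', '38:82', '36:96', '34:103', '32:105', '30:107', '28:109', '26:107', '24:104', '22:103', '20:104', '18:104', '16:107', '14:112', '12:120', '10:129', '8:144', '6:160', '4:171', '2:173', '0:174', '-2:174', '-4:175', '-6:176', '-8:175', '-10:174', '-12:172', '-14:165', '-16:149', '-18:126', '-20:101', '-22:83', '-24:74', '-26:70', '-28:68', '-30:73', '-32:80', '-34:86', '-36:91', '-38:93', '-40:95', '-42:96', '-44:98', '-46:99', '-48:100', '-50:100', '-52:99', '-54:101', '-56:106', '-58:114']
```

>>> send_rows --rows '[[[-1,2,-0.5,0,-0.03,0],[-3,5,-0.5,0,-0.07,0.02],[-5,8,-0.5,0,-0.12,0.03],[-7,11,-0.5,-0.01,-0.17,0.04],[-9,14,-0.5,-0.01,-0.22,0.05],[-11,17,0,-0.01,-0.27,0.06],[-13,20,0,-0.01,-0.31,0.07],[-14.5,23,0.2,-0.02,-0.35,0.08],[-15.7,25,0.4,-0.02,-0.38,0.09],[-16.4,26.4,0.5,-0.017,-0.397,0.095]]]'

```text
clock: 21.85
eef_pos: [545.6, -96.2, 237.4]
tool_rot: [3.141, 0.049, 3.103]
force: [0.2, 0.1, -2.2]
width: 11.8
gripper_force: 58.7
```

```bash
python3 fa.py B;  python3 - <<'E'
from h import *
from cell import ctrl
import json
r=json.load(open("relB.json"))
st=ctrl.read_state();go(st,place(r,[70,-78,20]))
E
```

```text
21.9 pos [545.6 -96.2 237.4] rot [3.141 0.049 3.103] board [  90.7 -108.9  165.1] F [ 0.2  0.1 -2.2] Fb [-0.7  0.1 -2.1] w 11.8 gf 58.7 q [ 0.25  0.57 -0.19  1.89  0.16  0.65  1.5 ]
torque [-0.12  0.11 -0.03]
frame at [ 67.6 -73.9  76.6]
bx in tool [-0.938 -0.001 -0.345] bz [ 0.345  0.001 -0.938]
[-0.0, 0.0, -0.0, 0.006, -0.008, 0.003]
[-2.183, -0.411, 5.224, 0.006, -0.008, 0.003]
```

>>> send_rows --rows '[[[-0.4,-0.3,0,0.003,-0.004,0],[-0.8,-0.4,1.2,0.006,-0.008,0],[-1.3,-0.4,2.7,0.006,-0.008,0],[-1.9,-0.4,4.2,0.006,-0.008,0],[-2.1,-0.4,5,0.006,-0.008,0],[-2.1,-0.4,5,0.006,-0.008,0],[-2.1,-0.4,5,0.006,-0.008,0]]]'

```text
clock: 22.55
eef_pos: [569.8, -104.8, 190.0]
tool_rot: [-3.134, 0.058, 3.1]
force: [0.0, 0.1, -0.5]
width: 11.7
gripper_force: 58.8
```

```bash
python3 fa.py B;  python3 - <<'E'
from h import *
from cell import ctrl
import json
r=json.load(open("relB.json"))
st=ctrl.read_state();go(st,place(r,[70,-78,20]),place(r,[70,-78,2]))
t=ctrl.get_image("top");np.savez("pics/top8.npz",**t);im=cv2.cvtColor(t["pixels"],cv2.COLOR_RGB2GRAY)
for x,z,a,b in((110,45,-10,-75),(130,45,-10,-75)):
    ys=np.arange(a,b,-2.);q=proj(t,np.array([bw([x,y,z]) for y in ys])).astype(np.float32)
    v=cv2.remap(im,q[:,0].reshape(-1,1),q[:,1].reshape(-1,1),cv2.INTER_LINEAR).ravel();print([f"{int(y)}:{a}" for y,a in zip(ys,v)])
E
```

```text
22.6 pos [ 569.8 -104.8  190. ] rot [-3.134  0.058  3.1  ] board [  94.7 -116.5  111.9] F [ 0.   0.1 -0.5] Fb [-0.2  0.1 -0.4] w 11.7 gf 58.8 q [ 0.24  0.66 -0.16  1.87  0.19  0.57  1.48]
torque [-0.02  0.1  -0.  ]
frame at [ 71.6 -81.5  23.3]
bx in tool [-0.942 -0.001 -0.336] bz [ 0.336 -0.008 -0.942]
[-0.0, 0.0, -0.0, -0.002, 0.002, 0.0]
[0.036, 0.356, 0.363, -0.002, 0.002, 0.0]
[-0.569, 0.37, 2.058, -0.002, 0.002, 0.0]
['-10:141', '-12:140', '-14:136', '-16:127', '-18:114', '-20:97', '-22:82', '-24:75', '-26:71', '-28:70', '-30:72', '-32:81', '-34:88', '-36:90', '-38:84', '-40:80', '-42:75', '-44:72', '-46:71', '-48:71', '-50:75', '-52:84', '-54:95', '-56:105', '-58:108', '-60:107', '-62:108', '-64:108', '-66:108', '-68:107', '-70:106', '-72:109', '-74:111']
['-10:80', '-12:78', '-14:79', '-16:79', '-18:79', '-20:80', '-22:82', '-24:78', '-26:78', '-28:81', '-30:85', '-32:97', '-34:105', '-36:105', '-38:97', '-40:85', '-42:75', '-44:71', '-46:71', '-48:73', '-50:68', '-52:66', '-54:67', '-56:69', '-58:67', '-60:68', '-62:69', '-64:69', '-66:70', '-68:70', '-70:70', '-72:70', '-74:69']
```

>>> send_rows --rows '[[[-0.1,0.2,0.5,-0.002,0,0],[-0.3,0.35,1.1,-0.002,0,0],[-0.5,0.37,1.7,-0.002,0.002,0],[-0.57,0.37,2.05,-0.002,0.002,0],[-0.57,0.37,2.05,-0.002,0.002,0]]]'

```text
clock: 23.1
eef_pos: [576.9, -101.3, 169.6]
tool_rot: [-3.136, 0.056, 3.101]
force: [0.2, 0.6, -1.8]
width: 11.7
gripper_force: 58.8
```

>>> send_rows --rows '[[[-0.05,0,0.14,0,0,0],[-0.1,0,0.28,0,0,0],[-0.1,0,0.28,0,0,0]]]'

```text
clock: 23.4
eef_pos: [577.3, -101.4, 169.1]
tool_rot: [-3.135, 0.056, 3.101]
force: [-5.8, 0.4, 12.7]
width: 11.8
gripper_force: 60.5
```

```bash
python3 fa.py B
```

```text
23.4 pos [ 577.3 -101.4  169.1] rot [-3.135  0.056  3.101] board [  93.4 -112.9   89.8] F [-5.8  0.4 12.7] Fb [-0.4  0.2 14. ] w 11.8 gf 60.5 q [ 0.22  0.7  -0.15  1.86  0.2   0.54  1.47]
torque [ 0.13  1.16 -0.01]
frame at [ 70.3 -77.9   1.2]
bx in tool [-0.941 -0.001 -0.339] bz [ 0.339 -0.007 -0.941]
[0.0, 0.0, -0.0, -0.001, -0.001, 0.001]
```

>>> send_rows --rows '[[[0.13,0,-0.06,0,0,0],[0.32,0,0.01,0,0,0],[0.5,0,0.08,0,0,0],[0.65,0,0.13,0,0,0],[0.79,0,0.18,0,0,0],[0.79,0,0.18,0,0,0]]]'

```text
clock: 24.0
eef_pos: [573.6, -101.3, 167.8]
tool_rot: [-3.135, 0.066, 3.1]
force: [1.9, 0.5, 10.7]
width: 11.5
gripper_force: 60.2
```

```bash
python3 fa.py B
```

```text
24.0 pos [ 573.6 -101.3  167.8] rot [-3.135  0.066  3.1  ] board [  89.5 -112.9   90. ] F [ 1.9  0.5 10.7] Fb [5.9 0.6 9.1] w 11.5 gf 60.2 q [ 0.22  0.7  -0.15  1.88  0.2   0.52  1.47]
torque [ 0.08 -0.32 -0.07]
frame at [ 66.3 -77.9   1.5]
bx in tool [-0.944 -0.001 -0.329] bz [ 0.329 -0.007 -0.944]
[-0.0, -0.0, -0.0, -0.001, 0.009, 0.0]
```

>>> send_rows --rows '[[[0.15,0,0.0,0,0,0],[0.3,0,0.05,0,0,0],[0.4,0,0.09,0,0,0],[0.4,0,0.09,0,0,0]]]'

```text
clock: 24.4
eef_pos: [569.1, -101.1, 165.9]
tool_rot: [-3.135, 0.064, 3.101]
force: [2.5, -0.8, 8.7]
width: 11.4
gripper_force: 60.0
```

```bash
python3 fa.py B
```

```text
24.4 pos [ 569.1 -101.1  165.9] rot [-3.135  0.064  3.101] board [  84.6 -112.9   90. ] F [ 2.5 -0.8  8.7] Fb [ 5.7 -0.7  7. ] w 11.4 gf 60.0 q [ 0.22  0.7  -0.15  1.89  0.2   0.51  1.47]
torque [-0.03 -0.58 -0.05]
frame at [ 61.4 -77.9   1.4]
bx in tool [-0.944 -0.001 -0.331] bz [ 0.331 -0.006 -0.944]
[-0.0, 0.0, -0.0, -0.001, 0.008, 0.001]
```

>>> send_rows --rows '[[[0.14,0,0.02,0,0,0],[0.28,0,0.07,0,0,0],[0.38,0,0.1,0,0,0],[0.38,0,0.1,0,0,0]]]'

```text
clock: 24.8
eef_pos: [568.5, -101.2, 165.8]
tool_rot: [-3.135, 0.072, 3.101]
force: [8.2, -0.9, 10.1]
width: 11.8
gripper_force: 59.9
```

```bash
python3 fa.py B
```

```text
24.8 pos [ 568.5 -101.2  165.8] rot [-3.135  0.072  3.101] board [  84.  -113.    90.2] F [ 8.2 -0.9 10.1] Fb [11.5 -0.6  6.1] w 11.8 gf 59.9 q [ 0.22  0.69 -0.15  1.9   0.2   0.5   1.47]
torque [-0.15 -1.61 -0.06]
frame at [ 60.9 -78.    1.6]
bx in tool [-0.946 -0.001 -0.324] bz [ 0.324 -0.006 -0.946]
[-0.0, -0.0, -0.0, -0.001, 0.015, 0.001]
```

>>> send_rows --rows '[[[-0.07,0,-0.08,0,0,0],[-0.07,0,-0.08,0,0,0]]]'

```text
clock: 25.0
eef_pos: [568.6, -101.2, 165.9]
tool_rot: [-3.136, 0.07, 3.101]
force: [8.6, -0.8, 4.7]
width: 11.7
gripper_force: 59.3
```

>>> send_rows --rows '[[[-0.05,0,0,0,0,0],[-0.05,0,0,0,0,0],[-0.05,0,0,0,0,0],[-0.05,0,0,0,0,0]]]' --grip 140

```text
clock: 25.4
eef_pos: [563.0, -100.8, 163.3]
tool_rot: [-3.136, 0.055, 3.101]
force: [0.2, 0.1, 0.9]
width: 38.3
gripper_force: 0.0
```

>>> send_rows --rows '[[[0,0,-0.5,0,0,0],[0,0,-2,0,0,0],[0,0,-6,0,0,0],[0,0,-11,0,0,0],[0,0,-16,0,0,0],[0,0,-21,0,0,0],[0,0,-21,0,0,0]]]'

```text
clock: 26.1
eef_pos: [554.6, -99.2, 381.1]
tool_rot: [-3.134, 0.071, 3.101]
force: [0.3, 0.0, -0.2]
width: 38.7
gripper_force: 0.0
```

```bash
python3 - <<'E'
from h import *
from cell import ctrl
st=ctrl.read_state();show(st)
go(st,(bw([250,0,300]),toolR(1.22-np.pi)),(bw([270.5,0,240]),toolR(1.22)))
t=ctrl.get_image("top");np.savez("pics/top9.npz",**t);s=ctrl.get_image("side");np.savez("pics/side9.npz",**s)
cs=s["pixels"][180:330,180:340,::-1];ct=t["pixels"][105:255,215:375,::-1]
cv2.imwrite("pics/c9.png",np.hstack([cv2.resize(x,None,fx=2.5,fy=2.5,interpolation=cv2.INTER_CUBIC) for x in(cs,ct)]))
E
```

```text
26.1 pos [554.6 -99.2 381.1] rot [-3.134  0.071  3.101] board [ 155.2 -111.5  293.8] F [ 0.3  0.  -0.2] Fb [ 0.2  0.  -0.3] w 38.7 gf 0.0 q [ 0.28  0.4  -0.22  1.71  0.11  0.97  1.55]
[-8.745, 11.138, -3.747, 0.05, -0.328, -0.348]
[-12.63, 11.182, 1.264, -0.461, -0.071, 2.756]
```

View pics/c9.png

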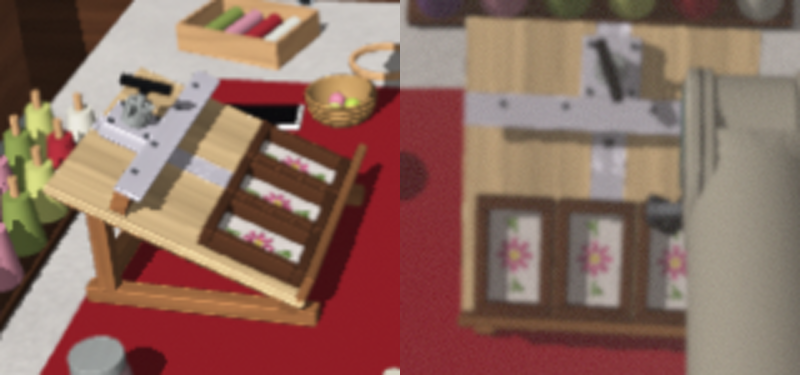

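The side crop shows the three frames side by side on the ledge, picture side out, with the bar up and the handle parked. The top crop has A (515,258), mid (597,258) and B (675,262), partly hidden by the arm. Now I re-grip the parked handle and bring the bar down.

```bash
python3 - <<'E'
from h import *
from cell import ctrl
st=ctrl.read_state();print(wb([722.6,5.3,287.5]))
go(st,(bw([269.5,0,210]),toolR(1.22-np.pi)))
E
```

```text
[269.4162188   -0.52350073 143.65018967]
[-13.855, 11.209, 3.398, 0.053, -0.339, -0.348]
```

>>> send_rows --rows '[[[-2,2,0,0.01,-0.04,-0.05],[-4,4,0,0.02,-0.1,-0.1],[-6,6,0.5,0.02,-0.15,-0.15],[-8.5,8,1.3,0.03,-0.2,-0.2],[-11,10,2.2,0.04,-0.27,-0.27],[-13.8,11.2,3.4,0.053,-0.339,-0.348],[-13.8,11.2,3.4,0.053,-0.339,-0.348],[-13.8,11.2,3.4,0.053,-0.339,-0.348],[-13.8,11.2,3.4,0.053,-0.339,-0.348]]]'

```text
clock: 27.1
eef_pos: [695.3, 6.0, 345.9]
tool_rot: [-2.999, 0.371, -2.805]
force: [0.1, -1.5, -0.9]
width: 38.2
gripper_force: 0.0
```

```bash
python3 - <<'E'
from h import *
from cell import ctrl
st=ctrl.read_state();show(st)
go(st,(bw([269.4,-0.5,143.5]),toolR(1.22-np.pi)))
E
```

```text
27.1 pos [695.3   6.  345.9] rot [-2.999  0.371 -2.805] board [267.1  -0.9 208. ] F [ 0.1 -1.5 -0.9] Fb [-0.2 -1.5 -0.9] w 38.2 gf 0.0 q [ 0.09  0.53 -0.25  1.67  0.32  0.59  1.55]
[-0.264, -0.047, 6.451, 0.001, -0.005, -0.001]
```

>>> send_rows --rows '[[[-0.2,-0.05,1.5,0,-0.005,0],[-0.25,-0.05,3,0,-0.005,0],[-0.25,-0.05,4.5,0,-0.005,0],[-0.25,-0.05,5.8,0,-0.005,0],[-0.25,-0.05,6.4,0,-0.005,0],[-0.25,-0.05,6.4,0,-0.005,0]]]'

```text
clock: 27.7
eef_pos: [723.0, 6.2, 286.9]
tool_rot: [-2.999, 0.376, -2.802]
force: [0.1, -0.4, -0.0]
width: 38.8
gripper_force: 0.0
```

>>> send_rows --rows '[[[0,0,0,0,0,0],[0,0,0,0,0,0],[0,0,0,0,0,0],[0,0,0,0,0,0]]]' --grip 230

```text
clock: 28.1
eef_pos: [723.6, 5.9, 289.7]
tool_rot: [-2.997, 0.38, -2.802]
force: [-0.0, -0.8, 2.0]
width: 11.5
gripper_force: 62.4
```

```bash
python3 - <<'E'
from h import *
from cell import ctrl
st=ctrl.read_state();show(st);print(np.round(st["torque"],2))
R0=Ro.from_euler('xyz',st["tool_rot"]).as_matrix();print("bx in tool",R0.T@R[:,0])
E
```

```text
28.1 pos [723.6   5.9 289.7] rot [-2.997  0.38  -2.802] board [2.712e+02 2.000e-01 1.453e+02] F [-0.  -0.8  2. ] Fb [ 0.8 -0.8  1.8] w 11.5 gf 62.4 q [ 0.07  0.62 -0.21  1.66  0.36  0.49  1.52]
[-0.19  0.29 -0.06]
bx in tool [-0.93912132 -0.3435671   0.00357607]
```

>>> send_rows --rows '[[[0.8,0.29,0,0,0,0],[1.8,0.66,0,0,0,0],[2.8,1.02,0,0,0,0],[3.8,1.39,0,0,0,0],[4.8,1.76,0,0,0,0],[5.8,2.12,0,0,0,0],[6.6,2.42,0,0,0,0],[7.2,2.63,0,0,0,0],[7.5,2.74,0,0,0,0],[7.5,2.74,0,0,0,0]]]'

```text
clock: 29.1
eef_pos: [649.3, 9.1, 257.8]
tool_rot: [-2.998, 0.378, -2.802]
force: [-1.9, -1.2, 6.4]
width: 11.6
gripper_force: 63.1
```

```bash
cat > fh.py <<'E'
from h import *
from cell import ctrl
st=ctrl.read_state();show(st);print(np.round(st["torque"],2))
R0=Ro.from_euler('xyz',st["tool_rot"]).as_matrix();print("bx in tool",R0.T@R[:,0])
E
python3 fh.py
```

```text
29.1 pos [649.3   9.1 257.8] rot [-2.998  0.378 -2.802] board [190.2   0.4 145. ] F [-1.9 -1.2  6.4] Fb [ 0.9 -1.3  6.6] w 11.6 gf 63.1 q [ 0.02  0.57 -0.14  1.89  0.4   0.31  1.44]
[-0.23  0.15 -0.12]
bx in tool [-0.93901038 -0.34388403  0.00180961]
```

>>> send_rows --rows '[[[0.2,0.07,-0.1,0,0,0],[0.4,0.15,-0.1,0,0,0],[0.56,0.21,-0.1,0,0,0],[0.56,0.21,-0.1,0,0,0]]]'

```text
clock: 29.5
eef_pos: [643.5, 9.4, 255.6]
tool_rot: [-2.999, 0.377, -2.802]
force: [1.1, -0.8, 1.5]
width: 11.2
gripper_force: 62.3
```

```bash
python3 fh.py
```

```text
29.5 pos [643.5   9.4 255.6] rot [-2.999  0.377 -2.802] board [184.    0.5 145.3] F [ 1.1 -0.8  1.5] Fb [ 1.6 -0.7  0.9] w 11.2 gf 62.3 q [ 0.01  0.56 -0.13  1.91  0.41  0.3   1.43]
[-0.05  0.09 -0.1 ]
bx in tool [-9.38999971e-01 -3.43916311e-01  7.91604052e-04]
```

>>> send_rows --rows '[[[0.1,0.035,0,0,0,0],[0.19,0.07,0,0,0,0],[0.19,0.07,0,0,0,0],[0.19,0.07,0,0,0,0]]]'

```text
clock: 29.9
eef_pos: [642.9, 9.5, 255.5]
tool_rot: [-2.998, 0.38, -2.802]
force: [4.4, -1.8, 0.8]
width: 11.4
gripper_force: 61.9
```

```bash
python3 fh.py
```

```text
29.9 pos [642.9   9.5 255.5] rot [-2.998  0.38  -2.802] board [183.5   0.5 145.4] F [ 4.4 -1.8  0.8] Fb [ 4.5 -1.7 -1. ] w 11.4 gf 61.9 q [ 0.01  0.56 -0.13  1.91  0.41  0.29  1.43]
[-0.23 -0.6  -0.1 ]
bx in tool [-0.93905476 -0.34374934  0.00354394]
```

>>> send_rows --rows '[[[0.1,0.035,0,0,0,0],[0.19,0.07,0,0,0,0],[0.28,0.1,0,0,0,0],[0.28,0.1,0,0,0,0]]]'

```text
clock: 30.3
eef_pos: [642.1, 9.5, 255.3]
tool_rot: [-2.997, 0.385, -2.801]
force: [10.8, -1.8, -2.0]
width: 11.4
gripper_force: 61.4
```

```bash
python3 fh.py
```

```text
30.3 pos [642.1   9.5 255.3] rot [-2.997  0.385 -2.801] board [182.7   0.5 145.5] F [10.8 -1.8 -2. ] Fb [ 9.2 -1.3 -6.1] w 11.4 gf 61.4 q [ 0.01  0.56 -0.12  1.92  0.41  0.28  1.42]
[-0.35 -1.53 -0.08]
bx in tool [-0.93911689 -0.34350098  0.00815793]
```

>>> send_rows --rows '[[[-0.14,-0.05,0.05,0,0,0],[-0.2,-0.07,0.08,0,0,0],[-0.2,-0.07,0.08,0,0,0]]]'

```text
clock: 30.6
eef_pos: [642.7, 9.5, 255.2]
tool_rot: [-2.997, 0.381, -2.802]
force: [5.0, -1.7, 4.6]
width: 11.3
gripper_force: 62.6
```

```bash
python3 fh.py
```

```text
30.6 pos [642.7   9.5 255.2] rot [-2.997  0.381 -2.802] board [183.2   0.5 145.1] F [ 5.  -1.7  4.6] Fb [ 6.4 -1.5  2.3] w 11.3 gf 62.6 q [ 0.01  0.56 -0.13  1.91  0.41  0.29  1.42]
[-0.3  -0.77 -0.12]
bx in tool [-0.93906319 -0.34371135  0.00477801]
```

Still pressing lightly down. I release and retreat, then check.

>>> send_rows --rows '[[[0,0,0,0,0,0],[0,0,0,0,0,0],[0,0,0,0,0,0],[0,0,0,0,0,0]]]' --grip 150

```text
clock: 31.0
eef_pos: [640.7, 9.6, 253.3]
tool_rot: [-2.999, 0.376, -2.802]
force: [0.0, -0.3, 0.6]
width: 35.3
gripper_force: 0.0
```

>>> send_rows --rows '[[[0,0,-1,0,0,0],[0,0,-3,0,0,0],[0,0,-6,0,0,0],[0,0,-10,0,0,0],[0,0,-14,0,0,0],[0,0,-14,0,0,0]]]'

```text
clock: 31.6
eef_pos: [587.1, 12.0, 389.1]
tool_rot: [-2.995, 0.387, -2.8]
force: [0.4, -0.8, 0.8]
width: 35.0
gripper_force: 0.0
```

```bash
python3 fh.py; python3 - <<'E'
from h import *
from cell import ctrl
t0={k:v for k,v in np.load("pics/side0.npz").items()}
s=ctrl.get_image("side")
np.savez("pics/sideA.npz",**s);im=cv2.cvtColor(s["pixels"],cv2.COLOR_RGB2GRAY)
def prof(name,pts,lab):
    q=proj(s,np.array(pts)).astype(np.float32);v=cv2.remap(im,q[:,0].reshape(-1,1),q[:,1].reshape(-1,1),cv2.INTER_LINEAR).ravel();print(name,[f"{int(l)}:{a}" for l,a in zip(lab,v)])
for y in(146,118,75,30,-20,-60):
    xs=np.arange(165,95,-3.);prof(f"y{y}",[bw([x-4,y,36]) for x in xs],xs)
# small panel for colour check of row: mean colours of frames
for y in(97,9.5,-78): 
    q=proj(s,bw([62,y,6])[None])[0].astype(int);print(y,q,s["pixels"][q[1],q[0]])
# bystanders moved? compare side pictures outside arm
d=np.abs(s["pixels"].astype(int)-t0["pixels"].astype(int)).sum(2)>90
for n,(u,v,w,h) in dict(cone=(325,325,30,48),shears=(215,385,80,28),jar=(205,315,32,40),basket=(300,205,35,25),box=(200,410,115,70)).items(): print(n,d[v:v+h,u:u+w].mean().round(3))
E
```

```text
31.6 pos [587.1  12.  389.1] rot [-2.995  0.387 -2.8  ] board [184.3   0.8 290.1] F [ 0.4 -0.8  0.8] Fb [ 0.7 -0.8  0.5] w 35.0 gf 0.0 q [ 0.12  0.31 -0.28  1.9   0.29  0.55  1.54]
[0.01 0.4  0.02]
bx in tool [-0.93887943 -0.34405872  0.01135859]
y146 ['165:173', '162:173', '159:172', '156:172', '153:174', '150:188', '147:195', '144:204', '141:202', '138:203', '135:205', '132:206', '129:214', '126:209', '123:209', '120:180', '117:124', '114:53', '111:57', '108:62', '105:64', '102:64', '99:64', '96:65']
y118 ['165:163', '162:162', '159:162', '156:162', '153:167', '150:179', '147:186', '144:184', '141:185', '138:185', '135:185', '132:186', '129:187', '126:186', '123:187', '120:185', '117:132', '114:65', '111:89', '108:109', '105:113', '102:139', '99:189', '96:210']
y75 ['165:180', '162:179', '159:179', '156:178', '153:181', '150:187', '147:188', '144:185', '141:184', '138:184', '135:185', '132:185', '129:185', '126:185', '123:185', '120:174', '117:131', '114:65', '111:48', '108:60', '105:60', '102:63', '99:61', '96:62']
y30 ['165:188', '162:182', '159:152', '156:118', '153:132', '150:1
[... 153 characters left out ...]
6', '105:112', '102:119', '99:160', '96:200']
y-20 ['165:118', '162:107', '159:87', '156:83', '153:106', '150:147', '147:177', '144:182', '141:182', '138:184', '135:185', '132:185', '129:185', '126:185', '123:186', '120:179', '117:141', '114:74', '111:53', '108:55', '105:57', '102:58', '99:59', '96:59']
y-60 ['165:135', '162:144', '159:152', '156:163', '153:158', '150:137', '147:107', '144:92', '141:88', '138:92', '135:99', '132:106', '129:126', '126:151', '123:177', '120:181', '117:146', '114:92', '111:77', '108:100', '105:104', '102:113', '99:153', '96:184']
97 [281 276] [174 131 116]
9.5 [289 261] [138  98  74]
-78 [296 246] [132  90  70]
cone 0.022
shears 0.0
jar 0.0
basket 0.323
box 0.0
```

```bash
python3 - <<'E'
from h import *
from cell import ctrl
a={k:v for k,v in np.load("pics/top0.npz").items()}["pixels"].astype(int);t=ctrl.get_image("top");np.savez("pics/topB.npz",**t);b=t["pixels"].astype(int)
d=np.abs(a-b).sum(2)>90
for n,(u,v,r) in dict(basket=(427,217,22),phone=(414,175,24),hoop=(489,234,22),cone=(170,280,15),jar=(184,167,16),shears=(126,225,18),tin=(217,310,12),pink=(503,317,24)).items(): print(n,d[v-r:v+r,u-r:u+r].mean().round(3))
im=cv2.cvtColor(t["pixels"],cv2.COLOR_RGB2GRAY)
for x in(40,85):
    ys=np.arange(130,-125,-4.);q=proj(t,np.array([bw([x-4,y,26]) for y in ys])).astype(np.float32)
    print([f"{int(y)}:{a}" for y,a in zip(ys,cv2.remap(im,q[:,0].reshape(-1,1),q[:,1].reshape(-1,1),cv2.INTER_LINEAR).ravel())])
print(proj(t,bw([184,0,290])[None]),proj(np.load("pics/sideA.npz"),bw([184,0,290])[None]))
E
```

```text
basket 0.17
phone 0.0
hoop 0.204
cone 0.0
jar 0.0
shears 0.0
tin 0.0
pink 0.106
['130:69', '126:70', '122:94', '118:107', '114:114', '110:135', '106:154', '102:151', '98:133', '94:118', '90:141', '86:151', '82:151', '78:154', '74:159', '70:161', '66:161', '62:161', '58:161', '54:158', '50:156', '46:155', '42:154', '38:154', '34:149', '30:148', '26:143', '22:143', '18:139', '14:138', '10:136', '6:133', '2:129', '-2:126', '-6:121', '-10:117', '-14:114', '-18:110', '-22:104', '-26:101', '-30:93', '-34:91', '-38:89', '-42:82', '-46:84', '-50:82', '-54:83', '-58:81', '-62:83', '-66:103', '-70:141', '-74:149', '-78:139', '-82:152', '-86:171', '-90:177', '-94:178', '-98:176', '-102:156', '-106:111', '-110:78', '-114:70', '-118:80', '-122:88']
['130:70', '126:72', '122:106', '118:144', '114:152', '110:136', '106:115', '102:134', '98:148', '94:134', '90:118', '86:140', '82:156', '78:161', '74:159', '70:158', '66:156', '62:155', '58:154', '54:153', '50:151', '46:148', '42:148', '38:146', '34:145', '30:141', '26:138', '22:135', '18:132', '14:131', '10:125', '6:123', '2:118', '-2:116', '-6:133', '-10:154', '-14:154', '-18:142', '-22:117', '-26:134', '-30:149', '-34:143', '-38:110', '-42:84', '-46:77', '-50:68', '-54:83', '-58:103', '-62:103', '-66:105', '-70:133', '-74:137', '-78:134', '-82:159', '-86:164', '-90:166', '-94:174', '-98:176', '-102:159', '-106:111', '-110:79', '-114:71', '-118:76', '-122:87']
[[292.99761386 176.23085967]] [[283.09547613 166.51083527]]
```

```bash
python3 -c "
from cell import ctrl
print(ctrl.finish_job())"
```

```text
the job is handed in; nothing more can be done
None
```

The job is handed in at about 32 s: frames A and B stand on the ledge either side of frame_mid with gaps of about 3 to 4 mm, the bar rests on the top edges of the row, and the plunger was left parked.

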